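# Box the cut nougat and brace the slab with straightedges

## Task

Put every cut nougat bar into the white storage box, then shut its green lid, then flip all four orange clips fully down. The rest of the slab must keep its shape until the next cut: leave the long straightedge (red grip) lying flush along the middle of the slab's long cut face and the short one (blue grip) flush along the middle of its short cut face, resting flat on the counter, grips up. Do not knock the other things on the counter over or shove them about.

Things in the scene. Friction and masses are not known exactly. Their poses are not given: they have to be found in the camera images.
- slab: Cream nougat slab with nuts, 180 (its x) x 130 (its y) x 25 high, stuck fast to the counter. Origin: centre of its underside; z up. Its long cut face looks along its -y, its short cut face along its -x.
- long_face (a point): Middle of the slab's long cut face, half way up; axes as the slab's.
- short_face (a point): Middle of the slab's short cut face, half way up; axes as the slab's.
- rule_long: Loose aluminium straightedge, red grip: flat bar 160 long (its x) x 30 wide (its y) x 16 high, with an upright grip block on its middle, 45 long (x) x 14 wide (y), whose top is 52 above the counter. 0.14 to 0.28 kg. Origin: centre of its underside. Both long edges are alike.
- rule_short: Loose aluminium straightedge, blue grip: as rule_long, but 110 long. 0.1 to 0.2 kg.
- bar0: Loose cut bar of nougat, 70 (its x) x 24 x 24, 50 g, starting on the counter. Origin: centre of its underside as it starts. May be absent (2 to 4 of bar0..bar3 are there).
- bar1: Loose cut bar of nougat, 70 (its x) x 24 x 24, 50 g, starting on the counter. Origin: centre of its underside as it starts. May be absent (2 to 4 of bar0..bar3 are there).
- bar2: Loose cut bar of nougat, 70 (its x) x 24 x 24, 50 g, starting on the counter. Origin: centre of its underside as it starts. May be absent (2 to 4 of bar0..bar3 are there).
- bar3: Loose cut bar of nougat, 70 (its x) x 24 x 24, 50 g, starting on the counter. Origin: centre of its underside as it starts. May be absent (2 to 4 of bar0..bar3 are there).
- box: White food storage box fixed to the counter, outside 168 (its x) x 148 (its y) x 75 high, walls 4, inner floor about 4 above the counter. Origin: centre of its underside. The lid's hinge runs along its +x rim; its front is -x.
- lid (a joint): Green lid: 0 shut, 1.95 at its open stop; starts at 1.7 to 1.9, leaning back past upright, held by hinge friction. Pushed forward from behind at its upper edge (about 1 N), it falls shut by itself below about 1.0. Plate 156 wide, 8 thick, 174 from hinge to free edge; top 83 high when shut. Hinge line along box y at box x = 84, 75 high.
- lid_edge (a point): Middle of the lid's free front edge (between the two front clips, 50 apart inside).
- clip_front_a (a joint): Orange clip a at the front edge (box +y): 0 = raised 45 deg above the lid's plane, 0.785 = level with it, 2.356 (stop) = fully flipped down along the box wall. Starts at 0 to 0.6; friction holds it where left (1 N at its edge moves it). Plate 40 wide, 4 thick, reaching 33 from its hinge, which runs along the lid's edge; lid shut, hinge middle at (-93, 45, 80) mm in the box frame.
- clip_front_b (a joint): Orange clip b at the front edge (box -y): 0 = raised 45 deg above the lid's plane, 0.785 = level with it, 2.356 (stop) = fully flipped down along the box wall. Starts at 0 to 0.6; friction holds it where left (1 N at its edge moves it). Plate 40 wide, 4 thick, reaching 33 from its hinge, which runs along the lid's edge; lid shut, hinge middle at (-93, -45, 80) mm in the box frame.
- clip_side_a (a joint): Orange clip on the box +y side: 0 = raised 45 deg above the lid's plane, 0.785 = level with it, 2.356 (stop) = fully flipped down along the box wall. Starts at 0 to 0.6; friction holds it where left (1 N at its edge moves it). Plate 40 wide, 4 thick, reaching 33 from its hinge, which runs along the lid's edge; lid shut, hinge middle at (0, 81, 80) mm in the box frame.
- clip_side_b (a joint): Orange clip on the box -y side: 0 = raised 45 deg above the lid's plane, 0.785 = level with it, 2.356 (stop) = fully flipped down along the box wall. Starts at 0 to 0.6; friction holds it where left (1 N at its edge moves it). Plate 40 wide, 4 thick, reaching 33 from its hinge, which runs along the lid's edge; lid shut, hinge middle at (0, -81, 80) mm in the box frame.
- tin_a: Bystander: red tin, 60 dia x 75; origin under its middle.
- tin_b: Bystander: red tin with a pale label, 60 dia x 75; origin under its middle.
- jar: Bystander: amber jar with brass lid, 60 dia x 85; origin under its middle.
- house: Bystander: toy red house with black roof, about 60 x 66 x 80; origin under its middle.
- carton: Bystander: flat orange gift carton, 60 x 90 x 30; origin under its middle.
- carton_dark: Bystander: flat dark brown carton, 100 x 70 x 35; origin under its middle.
- spatula: Bystander: spatula, 240 long; origin under its middle.
- cup: Bystander: white cup, 70 dia x 60; origin under its middle.
Not all that is in view belongs to the job. What is shaped like the rule_short but purple or yellow is not meant.

How it is judged:
By the outcome, as a careful person would: the job done as asked, in the order asked, and still so for the second after the job is handed in, with the robot touching nothing.
Of bar0, bar1, bar2, bar3 only 2 to 4 are there at a start; the rules pass over those that are not, and their reading is None.
At some moment in a run one of bar0, bar1, bar2, bar3, rule_long, rule_short may be knocked a few centimetres aside while the robot is not near it.
Once in a run the grip may slacken for a moment while it holds something.
It also fails if it takes over 210 s, if anything falls off the work surface, if the arm or the gripper's body presses on something with over 40 N, if the wrist force passes 120 N, or if a joint passes its speed limit or range.

## Robot

A 6-joint arm with a two-finger parallel gripper is mounted at the origin on the work surface. World frame = base frame: x ahead of the robot, y to its left, z up, the work surface at z = 0. Lengths are in m, angles in rad, forces in N, time in s.
With the tool pointing down it reaches from about 0.35 to 0.85 m from the base axis. Payload 8.1 kg.
Tool frame: the origin (TCP) lies midway between the tips of the shut fingers; the grasp point (between the pads) lies 19 mm behind it; z points along the fingers, x is the direction in which the jaws open and shut, and the axes are right-handed (so a half turn about z gives the same grasp; the last joint's range is limited). The gripper opens to 93 mm and grips with 3 to 60 N. Pads are 15 mm wide; open, the fingers measure 128 mm over their backs; the gripper's body (75 mm by 188 mm) begins 65 mm behind the grasp point.
Start: joints at [1.038, 0.13, 1.488, -0, 1.523, -0.085], TCP at [0.26, 0.541, 0.219] pointing down, gripper open.
Joint ranges: [-2.96, 2.96], [-0.89, 2.26], [0.02, 2.5], [-1.34, 4.48], [0, 2.73], [-2.66, 2.66]. Speed limits (rad/s): [2.39, 2.39, 2.79, 3.14, 3.14, 3.14].

## Interface

Orientations are given as a unit quaternion [x, y, z, w].
In Python, from rig import readout, optics, robot, nets gives the robot as it stands.
- The arm moves only by the shell command python3 -m inch 'ROWS' [FORCE]. ROWS is JSON, a list of rows, each a list of 3 entries, a list of its own where there are three numbers: the shift along the tool's x, y, z in mm, then the turn, a rotation vector about the tool's x, y, z in rad, then the opening, from 0 (shut) to 1 (fully open). In form: [[[dx, dy, dz], [ax, ay, az], gripper], ...]. A call has 1 to 10 rows; each row shifts and turns the commanded pose from where the row before left it, along the tool's axes as they then stand; what a row does not reach is not made up. A row lasts 1/10 s, in which the tool goes at most 50 mm and 8.59 degrees, less where a joint would pass 70% of its speed; a pose out of reach is approached as far as the arm can. A call with a gripper value outside its range is refused whole. The fingers move at their own pace and stop on an object; FORCE is the grip in N (left out, the last holds). Time passes only in rows, so rows that do not move let the fingers close. It gives the time, the measured TCP pose, the force and the opening at its end, in the units of the state.
- readout.get_obs(): the state, without advancing time (a new reading comes with each control period).
- optics.read_camera(name): name is "side" or "top"; returns the picture (420x560x3 uint8, red, green, blue); there is no depth.
- optics.calibration(name): a dict with "K" (3x3 intrinsics, pixels), "cam_to_world" (4x4, takes a point from camera to world coordinates). Camera axes: x right, y up, looking along -z (the intrinsics and any distortion apply to the point x, -y, -z); pixel columns grow to the right and rows downward; lengths in m; the calibration is good to about 2 mm. A picture is of the moment at which its call begins. calibration takes no time and is no camera call.
- robot.sign_off(): hands the job in, once; it reports no verdict.
Trained networks look in the newest picture that a camera, given by its name, has taken for a name from the list of things; names that differ only in an ending like _2 or _b are one class to them, and where a whole thing is asked for, a point or a joint stands for the part that bears it (a point fixed in the world has none). Each returns a list of dicts, best first, with "score" (0 to 1); they miss things now and then, are a little off and sometimes report something else, mostly with a low value. They report only what shows in the picture. A call takes as long as a camera call. They do not tell look-alikes from the thing itself.
- nets.search_frame(camera, label): "location" ([x, y, z] in m, in the coordinates of the camera as it stood for that picture, good to about 4 mm: the middle of the surface that is visible of it).
- nets.regions_of(camera, label): "mask" (420x560 bool, what is visible of it).
- nets.pinpoint(camera, label): "location" ([x, y, z] in m, in the coordinates of the camera as it stood for that picture, good to about 4 mm: a listed point, or the origin of a listed thing).
The state is a dict: "clock": time; "joint_positions": joint angles; "dq": joint speeds; "joint_efforts": joint torques, N m; "tool_pos": TCP position; "tcp_rot": TCP orientation; "force": force on the tool from outside, world axes, zero at the start; "wrist_torque": the same for the moment, N m; "opening": opening from 0.0 (shut) to 1.0 (fully open).
Only numpy, scipy, OpenCV 4.12 (cv2) and the standard library are available. Lean on these libraries where they do the work, as an engineer would, in place of code of your own. Each camera call takes 0.05 s, during which the arm holds its last target.

## Working session

There is one attempt and no reset: what is moved stays moved. The work goes in short steps, Python scripts to look and compute and a shell command to move; the robot and the scene stay as the last step left them, time stands still between calls to the robot, and variables do not carry over. Pictures are saved under pics/ and viewed, and the job is handed in when it is done.

```bash
ls; mkdir -p pics
cat > h.py <<'E'
import numpy as np,cv2
from rig import readout, optics, robot, nets
from scipy.spatial.transform import Rotation as R
def snap(c,n,crop=None,s=1):
    im=optics.read_camera(c)
    o=im if crop is None else im[crop[1]:crop[3],crop[0]:crop[2]]
    o=cv2.resize(o,None,fx=s,fy=s,interpolation=cv2.INTER_CUBIC)
    cv2.imwrite('pics/'+n+'.png',o[:,:,::-1]);return im
def C(c):
    d=optics.calibration(c);return np.array(d['K']),np.array(d['cam_to_world']),d
def proj(c,P):
    K,T,_=C(c);P=np.atleast_2d(P);p=(P-T[:3,3])@T[:3,:3];p=p*[1,-1,-1];q=p@K.T;return q[:,:2]/q[:,2:]
def onplane(c,uv,z):
    K,T,_=C(c);uv=np.atleast_2d(np.asarray(uv,float));d=np.c_[uv,np.ones(len(uv))]@np.linalg.inv(K).T*[1,-1,-1]@T[:3,:3].T
    o=T[:3,3];return o+d*((z-o[2])/d[:,2:])
def c2w(c,p):
    T=C(c)[1];return T[:3,:3]@np.array(p)+T[:3,3]
def obs():
    o=readout.get_obs();print('t',round(o['clock'],2),'tcp',np.round(o['tool_pos'],4),'q',np.round(o['joint_positions'],3),'F',np.round(o['force'],2),'op',round(float(o['opening']),3));r=R.from_quat(o['tcp_rot']).as_matrix();print('toolx',np.round(r[:,0],3),'tooly',np.round(r[:,1],3),'z',np.round(r[:,2],3));return o
def tri(uv1,uv2):
    A=[];b=[]
    for c,uv in(('side',uv1),('top',uv2)):
        K,T,_=C(c);d=np.linalg.inv(K)@[*uv,1]*[1,-1,-1];d=T[:3,:3]@d;d/=np.linalg.norm(d);M=np.eye(3)-np.outer(d,d);A.append(M);b.append(M@T[:3,3])
    return np.linalg.solve(A[0]+A[1],b[0]+b[1])
E
python3 - <<'E'
from h import *
obs()
for c in('side','top'):
    snap(c,c+'0',s=1.4);K,T,d=C(c);print(c,K,np.round(T,3),[k for k in d],{k:d[k] for k in d if k not in('K','cam_to_world')})
E
```

```text
pics
t 0.0 tcp [0.2595 0.5404 0.2176] q [ 1.038  0.131  1.489  0.     1.523 -0.085] F [ 0.54 -0.15 -0.18] op 1.002
toolx [ 0.433  0.901 -0.002] tooly [ 0.901 -0.433 -0.   ] z [-0.001 -0.002 -1.   ]
side [[461.31205413   0.         280.517018  ]
 [  0.         461.31205413 203.91345041]
 [  0.           0.           1.        ]] [[ 0.986  0.104 -0.131  0.407]
 [-0.167  0.659 -0.733 -0.881]
 [ 0.01   0.745  0.667  0.869]
 [ 0.     0.     0.     1.   ]] ['K', 'cam_to_world'] {}
top [[511.34187876   0.         274.46586451]
 [  0.         511.34187876 201.86667767]
 [  0.           0.           1.        ]] [[ 0.023  0.996 -0.09   0.423]
 [-1.     0.021 -0.019  0.004]
 [-0.017  0.091  0.996  1.407]
 [ 0.     0.     0.     1.   ]] ['K', 'cam_to_world'] {}
```

View pics/side0.png

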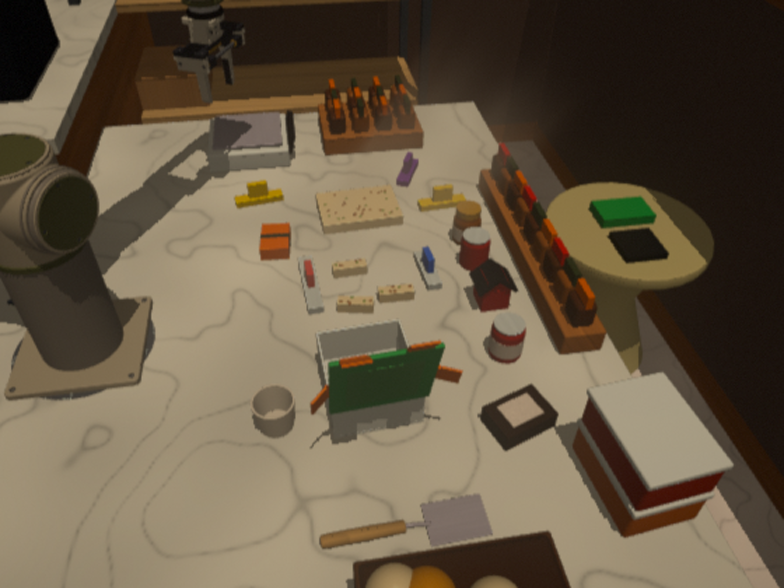

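View pics/top0.png

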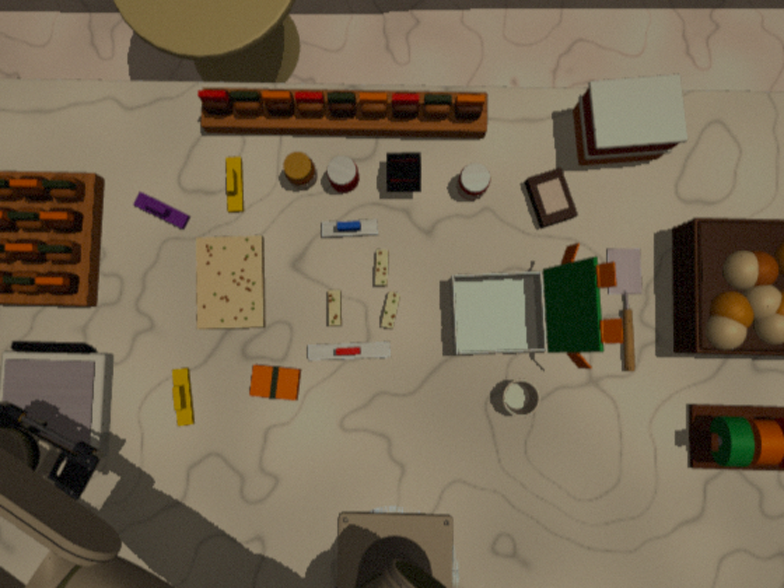

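The pictures show three bars: top view 1.4x pixels (381,267), (334,307) and (390,310). The red rule is at (348,351), the blue rule at (348,228), the slab at (230,281) and the box at (500,315). The box lid is open towards the right. The look-alike rules are yellow (234,184) and (182,397), and purple (162,211).

Run:
```python
from h import *
for c in('top','side'):
    optics.read_camera(c)
    for l in['slab','long_face','short_face','rule_long','rule_short','bar0','box','lid_edge','clip_front_a','clip_side_a']:
        for r in nets.pinpoint(c,l):
            w=c2w(c,r['location']);print(c,l,round(r['score'],2),np.round(w,3),np.round(proj(c,w)[0]*1.4))
obs()
```

```text
top long_face 0.8 [0.545 0.271 0.011] [262. 282.]
top rule_long 0.82 [ 0.417  0.1   -0.005] [348. 350.]
top rule_short 0.96 [ 0.657  0.102 -0.003] [350. 229.]
top rule_short 0.76 [ 0.74   0.331 -0.   ] [237. 185.]
top rule_short 0.61 [ 0.319  0.415 -0.001] [185. 396.]
top rule_short 0.57 [ 0.685  0.48  -0.002] [162. 211.]
top rule_short 0.31 [ 0.724 -0.29  -0.003] [547. 199.]
top bar0 0.73 [ 0.579  0.042 -0.   ] [379. 268.]
top bar0 0.68 [0.456 0.327 0.017] [231. 327.]
top bar0 0.63 [ 0.493  0.014 -0.004] [392. 312.]
top bar0 0.59 [0.496 0.125 0.002] [336. 309.]
top bar0 0.52 [ 0.413  0.099 -0.005] [348. 352.]
top box 0.86 [ 0.493 -0.185  0.003] [494. 314.]
top lid_edge 0.95 [ 0.503 -0.321  0.242] [598. 303.]Traceback (most recent call last):
  File "<stdin>", line 5, in <module>
ValueError: it knows: bar, box, carton, carton_dark, cup, house, jar, lid_edge, long_face, rule_long, rule_short, short_face, slab, spatula, tin
```

Run:
```python
from h import *
snap('top','topz',(120,140,300,270),4);snap('side','sidez',(160,60,360,260),4)
```

```text
(no output)
```

View pics/topz.png

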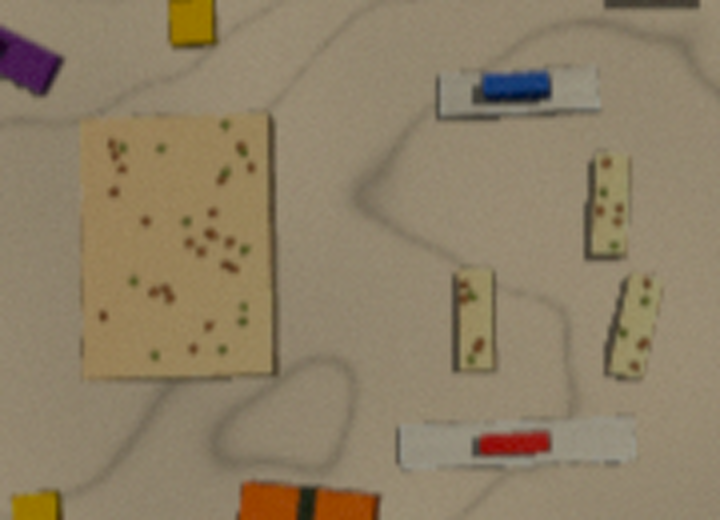

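View pics/sidez.png

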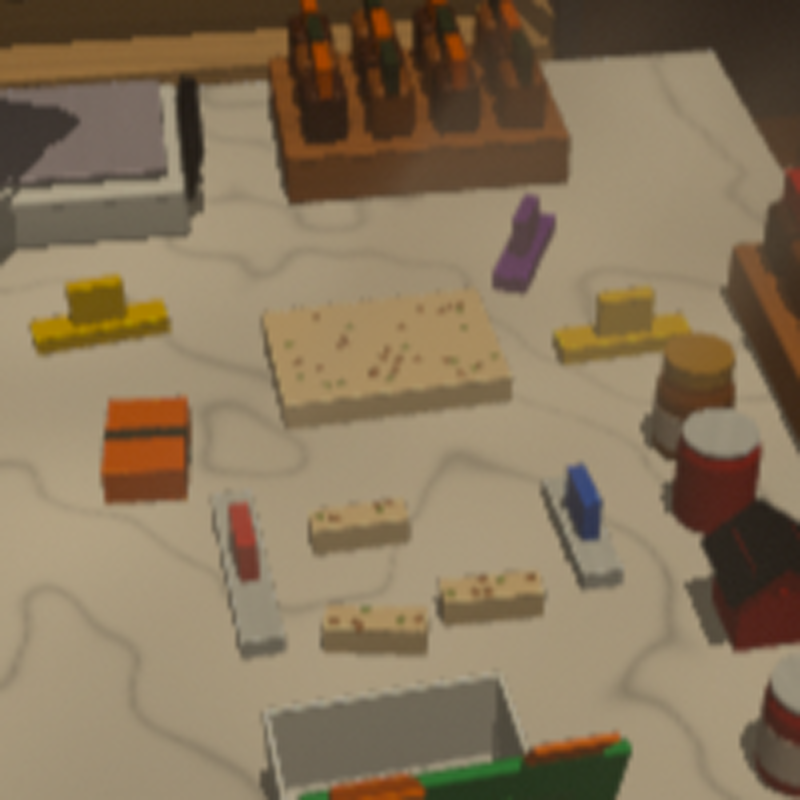

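Run:
```python
from h import *
c='side'
optics.read_camera(c)
for l in['slab','long_face','short_face','rule_long','rule_short','bar','box','lid_edge']:
        for r in nets.pinpoint(c,l):
            w=c2w(c,r['location']);print(c,l,round(r['score'],2),np.round(w,3),np.round(proj(c,w)[0]*1.4))
# masks
for c in ('top',):
    optics.read_camera(c)
    for l,z in(('slab',.025),('rule_long',.016),('rule_short',.016),('bar',.024),('box',.075)):
        for r in nets.regions_of(c,l):
            m=r['mask'].astype(np.uint8)
            cs=max(cv2.findContours(m,cv2.RETR_EXTERNAL,cv2.CHAIN_APPROX_NONE)[0],key=len)
            b=cv2.boxPoints(cv2.minAreaRect(cs));w=onplane(c,b,z);e=w[1]-w[0],w[2]-w[1]
            print(l,round(r['score'],2),np.round(b.mean(0)*1.4),np.round(w.mean(0),4),[ (round(np.linalg.norm(x),3),round(np.degrees(np.arctan2(x[1],x[0])),1)) for x in e])
```

```text
side long_face 0.59 [0.545 0.27  0.013] [363. 225.]
side short_face 0.65 [0.761 0.122 0.001] [474. 261.]
side short_face 0.44 [ 0.747 -0.133  0.001] [503. 351.]
side rule_long 0.91 [ 0.416  0.099 -0.003] [311. 287.]
side rule_short 0.94 [0.318 0.424 0.   ] [259. 199.]
side rule_short 0.87 [0.655 0.104 0.002] [427. 272.]
side rule_short 0.62 [0.74  0.337 0.   ] [442. 205.]
side rule_short 0.6 [0.684 0.485 0.002] [407. 172.]
side bar 0.88 [0.496 0.024 0.003] [355. 306.]
side bar 0.8 [ 0.584  0.041 -0.003] [398. 298.]
side bar 0.49 [ 0.498  0.125 -0.005] [350. 275.]
side box 0.64 [ 0.496 -0.18   0.002] [370. 388.]
side lid_edge 0.68 [ 0.502 -0.317  0.242] [387. 351.]
slab 0.92 [229. 281.] [0.5448 0.3325 0.025 ] [(np.float64(0.136), np.float64(-87.8)), (np.float64(0.18), np.float64(-176.8))]
rule_short 0.85 [182. 395.] [0.3226 0.417  0.016 ] [(np.float64(0.039), np.float64(-84.1)), (np.float64(0.112), np.float64(-172.7))]
rule_short 0.66 [162. 209.] [0.6854 0.4751 0.016 ] [(np.float64(0.029), np.float64(-23.6)), (np.float64(0.113), np.float64(-115.3))]
rule_short 0.63 [349. 227.] [0.6566
[... 438 characters left out ...]
 np.float64(-86.4)), (np.float64(0.242), np.float64(-178.0))]
rule_short 0.31 [230. 281.] [0.5455 0.3339 0.016 ] [(np.float64(0.136), np.float64(-87.8)), (np.float64(0.184), np.float64(-176.8))]
bar 0.54 [334. 308.] [0.4972 0.1267 0.024 ] [(np.float64(0.029), np.float64(-84.7)), (np.float64(0.072), np.float64(-174.3))]
bar 0.51 [390. 309.] [0.4974 0.0186 0.024 ] [(np.float64(0.07), np.float64(-10.0)), (np.float64(0.025), np.float64(-100.1))]
bar 0.47 [382. 266.] [0.5807 0.0369 0.024 ] [(np.float64(0.019), np.float64(-88.8)), (np.float64(0.066), np.float64(-178.7))]
box 0.95 [535. 307.] [ 0.5047 -0.2514  0.075 ] [(np.float64(0.318), np.float64(-86.1)), (np.float64(0.234), np.float64(-177.7))]
```

Run:
```python
from h import *
t=lambda a:np.array(a)/4+[120,140]
s=lambda a:np.array(a)/4+[160,60]
for n,a,b in(('C x-y-',(315,543),(494,368)),('C x+y+',(400,500),(456,270)),('slab x-y-',(283,408),(275,374)),('slab x+y-',(508,384),(268,114)),('slab x+y+',(470,292),(81,116)),('slab x-y+',(263,310),(83,378)),
 ('blue grip top x-? far',(575,466),(483,85)),('blue near',(596,522),(550,83)),('red far',(240,505),(476,447)),('red near',(252,565),(549,443))):
    print(n,np.round(tri(s(a),t(b)),4), np.round(onplane('top',t(b),.025),4))
obs()
```

```text
C x-y- [0.465  0.1136 0.0125] [[0.4647 0.1126 0.025 ]]
C x+y+ [0.5301 0.1407 0.0216] [[0.5305 0.1403 0.025 ]]
slab x-y- [0.4566 0.2611 0.0239] [[0.4573 0.2608 0.025 ]]
slab x+y- [0.6344 0.274  0.0176] [[0.6348 0.2724 0.025 ]]
slab x+y+ [0.6276 0.4023 0.0209] [[0.6308 0.401  0.025 ]]
slab x-y+ [0.4515 0.3903 0.0282] [[0.4517 0.3912 0.025 ]]
blue grip top x-? far [0.6534 0.1233 0.0513] [[0.6578 0.1256 0.025 ]]
blue near [0.6592 0.0792 0.035 ] [[0.6601 0.0798 0.025 ]]
red far [0.4133 0.1213 0.0476] [[0.4113 0.1232 0.025 ]]
red near [0.417  0.0737 0.0329] [[0.4151 0.0741 0.025 ]]
t 1.4 tcp [0.2598 0.5409 0.2186] q [ 1.038  0.13   1.488  0.     1.523 -0.085] F [ 0.48 -0.44  0.23] op 1.002
toolx [0.433 0.901 0.   ] tooly [ 0.901 -0.433 -0.   ] z [ 0.  0. -1.]
```

Run:
```python
from h import *
snap('top','topb',(310,160,460,270),5);snap('side','sideb',(200,210,350,330),5)
```

```text
(no output)
```

View pics/topb.png

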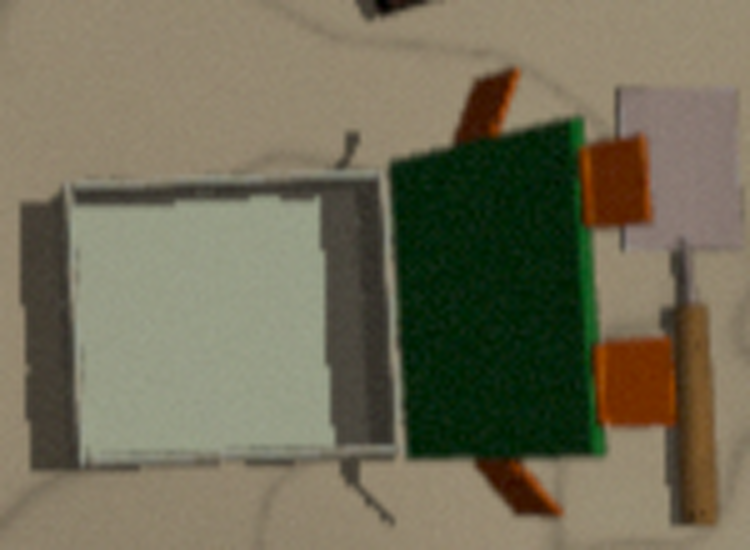

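View pics/sideb.png

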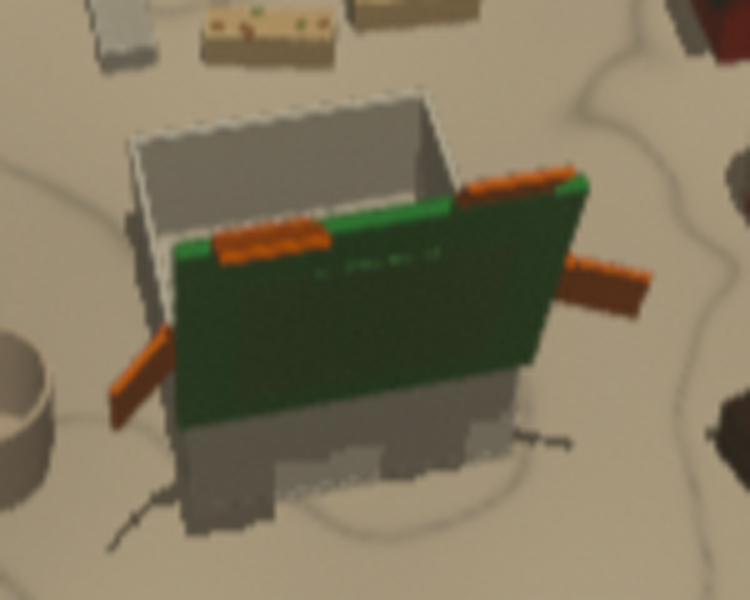

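Three bars are left of the box in the top view. The lid leans away (top crop, 390–600), and the front clips at its free edge stick out to x≈650–675. Next I compute the box frame.

Run:
```python
from h import *
t=lambda a:np.array(a)/5+[310,160]
c=[onplane('top',t(a),.075)[0] for a in((68,187),(378,175),(398,457),(82,462))]
for x in c: print(np.round(x,4))
print('ctr',np.mean(c,0))
d=c[1]-c[0]+c[2]-c[3];print('xdir',np.degrees(np.arctan2(d[1],d[0])),np.linalg.norm(d)/2)
d=c[0]-c[3]+c[1]-c[2];print('ydir',np.degrees(np.arctan2(d[1],d[0])),np.linalg.norm(d)/2)
for n,a,b in (('clipfa?',(275,220),(650,378)),):pass
```

```text
[ 0.5581 -0.0983  0.075 ]
[ 0.5678 -0.2597  0.075 ]
[ 0.4216 -0.2704  0.075 ]
[ 0.4152 -0.1075  0.075 ]
ctr [ 0.49068667 -0.18397461  0.075     ]
xdir -87.16974621966331 0.16233362248609629
ydir 3.962714599387977 0.14490667256199818
```

```bash
python3 -m inch '[[[0,0,0],[0,0,-0.137],0.6],[[0,0,0],[0,0,-0.137],0.6],[[-40,27,0],[0,0,0],0.6],[[-40,27,0],[0,0,0],0.6],[[-40,27,0],[0,0,0],0.6],[[-40,27,0],[0,0,0],0.6],[[-40,27,0],[0,0,0],0.6],[[-40,27,0],[0,0,0],0.6],[[-40,27,0],[0,0,0],0.6],[[-40,27,0],[0,0,0],0.6]]' 15
python3 -m inch '[[[-40,27,0],[0,0,0],0.6],[[-40,27,0],[0,0,0],0.6],[[-40,27,0],[0,0,0],0.6],[[-33,27,0],[0,0,0],0.6],[[0,0,0],[0,0,0],0.6]]'
python3 -c "
from h import *;obs()"
```

```text
clock: 2.5
tool_pos: [0.4177, 0.1866, 0.219]
tcp_rot: [0.766, 0.643, 0.0, 0.0]
force: [0.3, 0.4, -0.3]
opening: 0.601
clock: 3.0
tool_pos: [0.4986, 0.0145, 0.2186]
tcp_rot: [0.767, 0.641, -0.0, 0.001]
force: [-0.6, 1.1, 0.0]
opening: 0.6
t 3.0 tcp [0.4986 0.0145 0.2186] q [-7.300e-02 -1.470e-01  1.764e+00 -1.000e-03  1.524e+00 -1.465e+00] F [-0.6   1.12  0.02] op 0.6
toolx [ 0.178  0.984 -0.001] tooly [ 0.984 -0.178  0.001] z [ 0.001 -0.002 -1.   ]
```

```bash
python3 -m inch '[[[4,0,40],[0,0,0],0.6],[[0,0,45],[0,0,0],0.6],[[0,0,45],[0,0,0],0.6],[[0,0,45],[0,0,0],0.6],[[0,0,25],[0,0,0],0.6],[[0,0,13],[0,0,0],0.6],[[0,0,0],[0,0,0],0.2],[[0,0,0],[0,0,0],0.0],[[0,0,0],[0,0,0],0.0],[[0,0,0],[0,0,0],0.0]]' 15
python3 -m inch '[[[0,0,0],[0,0,0],0.0],[[0,0,0],[0,0,0],0.0],[[0,0,-30],[0,0,0],0.0],[[0,0,-40],[0,0,0],0.0],[[0,0,-40],[0,0,0],0.0],[[0,0,-40],[0,0,0],0.0]]'
```

```text
clock: 4.0
tool_pos: [0.4994, 0.0228, 0.0075]
tcp_rot: [0.766, 0.643, 0.001, 0.001]
force: [-0.1, -1.3, 0.2]
opening: 0.304
clock: 4.6
tool_pos: [0.4975, 0.0229, 0.1574]
tcp_rot: [0.766, 0.643, 0.0, 0.0]
force: [1.5, -0.3, -0.4]
opening: 0.255
```

```bash
python3 -m inch '[[[0,0,0],[0,0,-0.115],0.0],[[0,0,0],[0,0,-0.115],0.0],[[-42,-4,0],[0,0,0],0.0],[[-43,-4,0],[0,0,0],0.0],[[-43,-4,0],[0,0,0],0.0],[[-42,-3,0],[0,0,0],0.0],[[0,0,0],[0,0,0],0.0]]'
python3 - <<'E'
from h import *
snap('side','s1',(200,180,350,330),4);snap('top','t1',(280,140,430,290),4)
E
```

```text
clock: 5.3
tool_pos: [0.4919, -0.1522, 0.1561]
tcp_rot: [0.689, 0.725, -0.001, 0.001]
force: [-0.0, 1.1, -0.7]
opening: 0.261
```

View pics/s1.png

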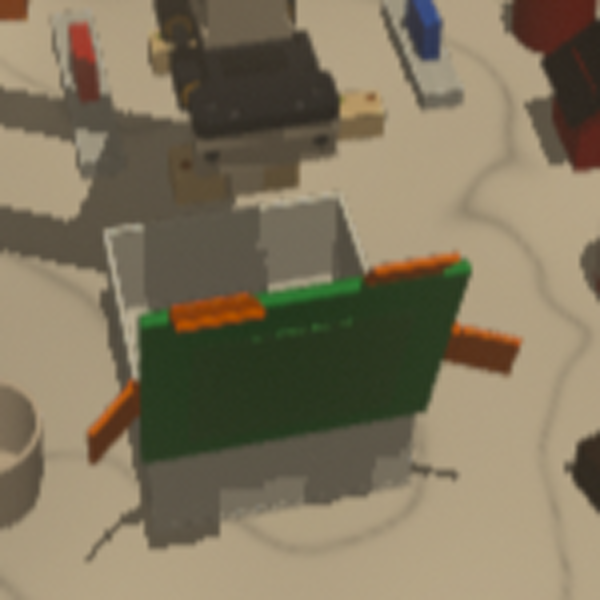

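View pics/t1.png

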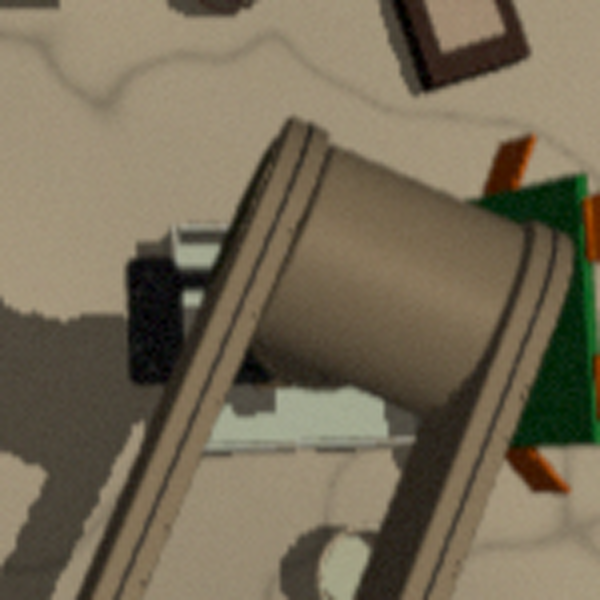

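Bar B hangs over the box, and the wrist sits well above the lid. Next I lower and release it.

```bash
python3 -m inch '[[[0,0,40],[0,0,0],0.0],[[0,0,40],[0,0,0],0.0],[[0,0,25],[0,0,0],0.0],[[0,0,13],[0,0,0],0.0],[[0,0,0],[0,0,0],0.0]]'
python3 -m inch '[[[0,0,0],[0,0,0],0.36],[[0,0,0],[0,0,0],0.36],[[0,0,-30],[0,0,0],0.36],[[0,0,-40],[0,0,0],0.36],[[0,0,-40],[0,0,0],0.36],[[0,0,-20],[0,0,0],0.5],[[40,0,0],[0,0,0],0.5],[[45,0,0],[0,0,0],0.5],[[45,0,0],[0,0,0],0.5]]'
python3 -m inch '[[[50,0,0],[0,0,0],0.5],[[50,0,0],[0,0,0],0.5],[[50,0,0],[0,0,0],0.5],[[0,0,0],[0,0,0],0.5]]'
python3 - <<'E'
from h import *
obs()
snap('side','s2',(180,130,350,330),4);snap('top','t2',(220,140,430,280),3.5)
for c in('top','side'):
  for r in nets.pinpoint(c,'bar'):
    w=c2w(c,r['location']);print(c,round(r['score'],2),np.round(w,3))
E
```

```text
clock: 5.9
tool_pos: [0.491, -0.146, 0.0359]
tcp_rot: [0.686, 0.727, -0.001, -0.002]
force: [0.3, 0.2, 0.0]
opening: 0.255
clock: 6.8
tool_pos: [0.4859, -0.017, 0.17]
tcp_rot: [0.688, 0.726, 0.001, 0.002]
force: [0.8, 0.1, -0.6]
opening: 0.499
clock: 7.2
tool_pos: [0.4766, 0.1376, 0.1698]
tcp_rot: [0.685, 0.729, 0.002, 0.0]
force: [-0.1, -1.1, 0.7]
opening: 0.499
t 7.2 tcp [0.4766 0.1376 0.1698] q [ 0.176 -0.13   1.838  0.002  1.43  -1.457] F [-0.1  -1.12  0.73] op 0.499
toolx [-0.062  0.998  0.002] tooly [0.998 0.062 0.003] z [ 0.003  0.003 -1.   ]
top 0.65 [ 0.579  0.043 -0.   ]
top 0.48 [ 0.489 -0.148 -0.   ]
side 0.6 [ 0.581  0.041 -0.004]
side 0.53 [ 0.495  0.126 -0.003]
side 0.15 [0.537 0.27  0.011]
```

View pics/s2.png

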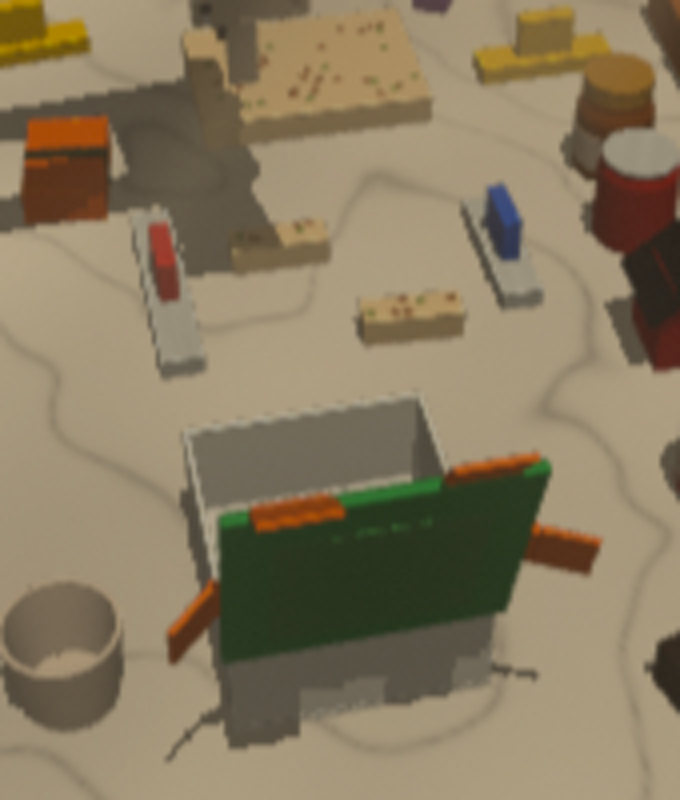

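View pics/t2.png

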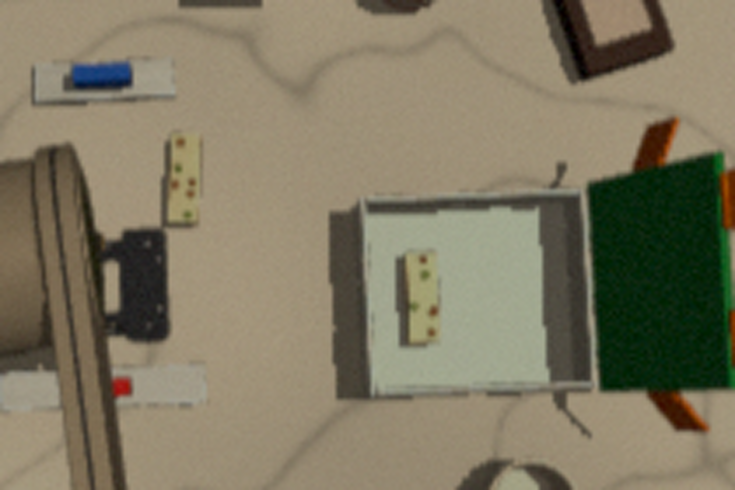

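```bash
python3 -m inch '[[[-13,20,0],[0,0,0],0.6],[[0,0,40],[0,0,0],0.6],[[0,0,45],[0,0,0],0.6],[[0,0,40],[0,0,0],0.6],[[0,0,25],[0,0,0],0.6],[[0,0,13],[0,0,0],0.6],[[0,0,0],[0,0,0],0.2],[[0,0,0],[0,0,0],0.0],[[0,0,0],[0,0,0],0.0],[[0,0,0],[0,0,0],0.0]]' 15
python3 -m inch '[[[0,0,0],[0,0,0],0.0],[[0,0,0],[0,0,0],0.0],[[0,0,-30],[0,0,0],0.0],[[0,0,-40],[0,0,0],0.0],[[0,0,-40],[0,0,0],0.0],[[0,0,-40],[0,0,0],0.0]]'
```

```text
clock: 8.4
tool_pos: [0.499, 0.1203, 0.0065]
tcp_rot: [0.687, 0.727, 0.001, 0.001]
force: [0.2, 0.1, 1.0]
opening: 0.307
clock: 9.0
tool_pos: [0.497, 0.12, 0.1564]
tcp_rot: [0.687, 0.727, -0.0, 0.0]
force: [1.2, -0.1, -1.3]
opening: 0.258
```

```bash
python3 -m inch '[[[0,0,0],[0,0,0.143],0],[[0,0,0],[0,0,0.143],0],[[0,0,0],[0,0,0.143],0],[[0,0,0],[0,0,0.143],0],[[0,0,0],[0,0,0.143],0],[[0,0,0],[0,0,0.143],0],[[0,0,0],[0,0,0.143],0],[[0,0,0],[0,0,0.143],0],[[0,0,0],[0,0,0.143],0],[[0,0,0],[0,0,0.143],0]]'
python3 -m inch '[[[0,0,0],[0,0,0.14],0],[[-7,46,0],[0,0,0],0],[[-7,46,0],[0,0,0],0],[[-7,46,0],[0,0,0],0],[[-7,46,0],[0,0,0],0],[[-7,46,0],[0,0,0],0],[[-7,46,0],[0,0,0],0],[[-7,46,0],[0,0,0],0],[[0,0,0],[0,0,0],0]]'
python3 -c "
from h import *;obs()"
```

```text
clock: 10.0
tool_pos: [0.4972, 0.1201, 0.1549]
tcp_rot: [0.995, 0.096, 0.0, 0.0]
force: [0.7, -0.9, 0.3]
opening: 0.254
clock: 10.9
tool_pos: [0.4658, -0.2093, 0.1551]
tcp_rot: [1.0, 0.026, 0.0, 0.001]
force: [0.2, 0.3, -0.1]
opening: 0.256
t 10.9 tcp [ 0.4658 -0.2093  0.1551] q [-0.521 -0.075  1.814 -0.002  1.401 -0.573] F [ 0.18  0.31 -0.06] op 0.256
toolx [0.999 0.052 0.   ] tooly [ 0.052 -0.999  0.002] z [ 0.    -0.002 -1.   ]
```

```bash
python3 -m inch '[[[3,0,40],[0,0,0],0.0],[[0,0,40],[0,0,0],0.0],[[0,0,20],[0,0,0],0.0],[[0,0,12],[0,0,0],0.0],[[0,0,0],[0,0,0],0.0],[[0,0,0],[0,0,0],0.36],[[0,0,0],[0,0,0],0.36],[[0,0,-40],[0,0,0],0.36],[[0,0,-40],[0,0,0],0.36],[[0,0,-40],[0,0,0],0.36]]'
python3 -m inch '[[[0,-40,-10],[0,0,0],0.5],[[0,-45,0],[0,0,0],0.5],[[0,-45,0],[0,0,0],0.5],[[0,-45,0],[0,0,0],0.5],[[0,-45,0],[0,0,0],0.5],[[0,-20,0],[0,0,0],0.5],[[0,0,0],[0,0,-0.145],0.5],[[0,0,0],[0,0,-0.145],0.5],[[0,0,0],[0,0,-0.145],0.5],[[0,0,0],[0,0,-0.145],0.5]]'
python3 -m inch '[[[0,0,0],[0,0,-0.145],0.5],[[0,0,0],[0,0,-0.145],0.5],[[0,0,0],[0,0,-0.145],0.5],[[0,0,0],[0,0,-0.145],0.5],[[0,0,0],[0,0,-0.145],0.5],[[0,0,0],[0,0,-0.145],0.5],[[0,0,0],[0,0,-0.1],0.5],[[0,0,0],[0,0,0],0.6]]'
python3 - <<'E'
from h import *
obs()
snap('side','s3',(180,130,350,330),4);snap('top','t3',(220,140,430,280),3.5)
for c in('top','side'):
  for r in nets.pinpoint(c,'bar'):
    w=c2w(c,r['location']);print(c,round(r['score'],2),np.round(w,3))
E
```

```text
clock: 11.9
tool_pos: [0.4701, -0.2042, 0.1656]
tcp_rot: [1.0, 0.028, 0.001, 0.001]
force: [0.1, -0.3, -0.1]
opening: 0.361
clock: 12.9
tool_pos: [0.4569, 0.0358, 0.1744]
tcp_rot: [0.949, 0.316, 0.001, 0.001]
force: [0.3, -0.2, 0.5]
opening: 0.499
clock: 13.7
tool_pos: [0.4569, 0.0355, 0.1743]
tcp_rot: [0.694, 0.72, 0.001, 0.001]
force: [-0.2, 0.2, 0.4]
opening: 0.547
t 13.7 tcp [0.4569 0.0355 0.1743] q [-0.034 -0.242  1.928 -0.     1.453 -1.643] F [-0.2   0.22  0.38] op 0.547
toolx [-0.038  0.999 -0.   ] tooly [0.999 0.038 0.003] z [ 0.003 -0.    -1.   ]
top 0.78 [ 0.488 -0.148  0.001]
top 0.55 [ 0.578  0.043 -0.001]
top 0.51 [ 0.472 -0.205  0.004]
side 0.62 [ 0.581  0.04  -0.003]
side 0.49 [0.761 0.12  0.002]
```

View pics/t3.png

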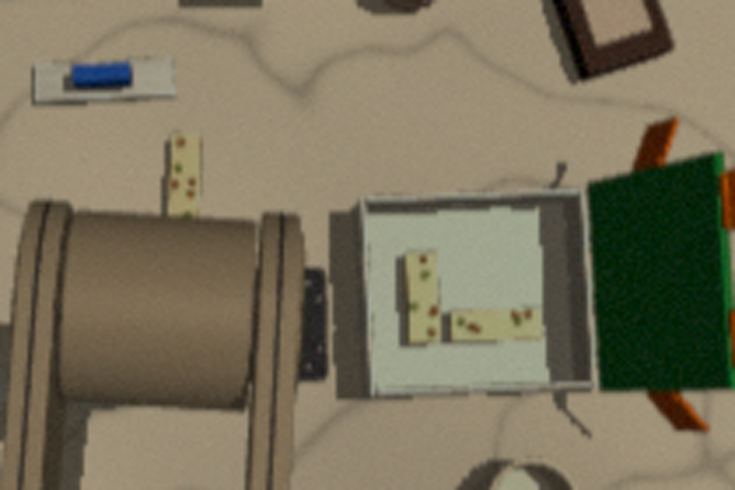

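Two bars are in the box, at (422,298) and (497,324). The third stays at (183,175) in the crop.

```bash
python3 -m inch '[[[1,41,0],[0,0,0],0.6],[[0,41,0],[0,0,0],0.6],[[0,41,0],[0,0,0],0.6],[[0,0,45],[0,0,0],0.6],[[0,0,45],[0,0,0],0.6],[[0,0,40],[0,0,0],0.6],[[0,0,25],[0,0,0],0.6],[[0,0,13],[0,0,0],0.6],[[0,0,0],[0,0,0],0.2],[[0,0,0],[0,0,0],0.0]]' 15
python3 -m inch '[[[0,0,0],[0,0,0],0.0],[[0,0,0],[0,0,0],0.0],[[0,0,0],[0,0,0],0.0],[[0,0,0],[0,0,0],0.0],[[0,0,-30],[0,0,0],0.0],[[0,0,-40],[0,0,0],0.0],[[0,0,-40],[0,0,0],0.0],[[0,0,-40],[0,0,0],0.0]]'
python3 -m inch '[[[0,0,0],[0,0,0.143],0],[[0,0,0],[0,0,0.143],0],[[0,0,0],[0,0,0.143],0],[[0,0,0],[0,0,0.143],0],[[0,0,0],[0,0,0.143],0],[[0,0,0],[0,0,0.143],0],[[0,0,0],[0,0,0.143],0],[[0,0,0],[0,0,0.143],0],[[0,0,0],[0,0,0.143],0],[[0,0,0],[0,0,0.143],0]]'
python3 -m inch '[[[0,0,0],[0,0,0.12],0],[[0,0,0],[0,0,0],0]]'
python3 -c "
from h import *;obs()"
```

```text
clock: 14.9
tool_pos: [0.58, 0.041, 0.0061]
tcp_rot: [0.694, 0.72, 0.001, 0.001]
force: [-0.1, -0.7, 0.9]
opening: 0.472
clock: 15.7
tool_pos: [0.5786, 0.041, 0.1563]
tcp_rot: [0.694, 0.72, -0.0, -0.0]
force: [0.2, 0.5, -0.9]
opening: 0.261
clock: 16.7
tool_pos: [0.5788, 0.041, 0.1547]
tcp_rot: [0.996, 0.085, -0.0, -0.0]
force: [0.4, -0.1, -0.1]
opening: 0.257
clock: 16.9
tool_pos: [0.5789, 0.041, 0.1547]
tcp_rot: [1.0, 0.028, -0.0, -0.0]
force: [0.5, -0.3, -0.5]
opening: 0.256
t 16.9 tcp [0.5789 0.041  0.1547] q [-0.018  0.115  1.622  0.     1.404 -0.073] F [ 0.45 -0.27 -0.53] op 0.256
toolx [ 0.998  0.055 -0.   ] tooly [ 0.055 -0.998 -0.   ] z [-0.  0. -1.]
```

```bash
python3 -m inch '[[[-11,41,0],[0,0,0],0],[[-11,41,0],[0,0,0],0],[[-11,41,0],[0,0,0],0],[[-11,41,0],[0,0,0],0],[[-11,41,0],[0,0,0],0],[[-10,43,0],[0,0,0],0],[[0,0,40],[0,0,0],0.0],[[0,0,40],[0,0,0],0.0],[[0,0,20],[0,0,0],0.0],[[0,0,10],[0,0,0],0.0]]'
python3 -m inch '[[[0,0,0],[0,0,0],0],[[0,0,0],[0,0,0],0.36],[[0,0,0],[0,0,0],0.36],[[0,0,-40],[0,0,0],0.36],[[0,0,-40],[0,0,0],0.36],[[0,0,-40],[0,0,0],0.36],[[0,-45,0],[0,0,0],0.36],[[0,-45,0],[0,0,0],0.36],[[0,-45,0],[0,0,0],0.36],[[0,-40,0],[0,0,0],0.36]]'
python3 - <<'E'
from h import *
obs()
snap('side','s4',s=1.4);snap('top','t4',s=1.4)
for c in('top','side'):
  for l in('bar','lid_edge','rule_long'):
   for r in nets.pinpoint(c,l):
    w=c2w(c,r['location']);print(c,l,round(r['score'],2),np.round(w,3))
E
```

```text
clock: 17.9
tool_pos: [0.5263, -0.2096, 0.0418]
tcp_rot: [1.0, 0.03, -0.002, -0.001]
force: [-0.1, -0.1, -0.3]
opening: 0.253
clock: 18.9
tool_pos: [0.5188, -0.0338, 0.1667]
tcp_rot: [1.0, 0.029, 0.002, 0.0]
force: [1.3, -0.2, -0.6]
opening: 0.361
t 18.9 tcp [ 0.5188 -0.0338  0.1667] q [-0.164 -0.06   1.779  0.     1.42  -0.222] F [ 1.28 -0.17 -0.64] op 0.361
toolx [0.998 0.058 0.003] tooly [ 0.058 -0.998  0.001] z [ 0.004 -0.    -1.   ]
top bar 0.65 [ 0.47  -0.204  0.004]
top bar 0.65 [ 0.528 -0.206  0.001]
top lid_edge 0.6 [ 0.503 -0.319  0.24 ]
top rule_long 0.65 [ 0.416  0.099 -0.005]
side lid_edge 0.92 [ 0.502 -0.316  0.244]
side rule_long 0.94 [ 0.416  0.095 -0.003]
side rule_long 0.68 [0.456 0.331 0.015]
```

View pics/t4.png

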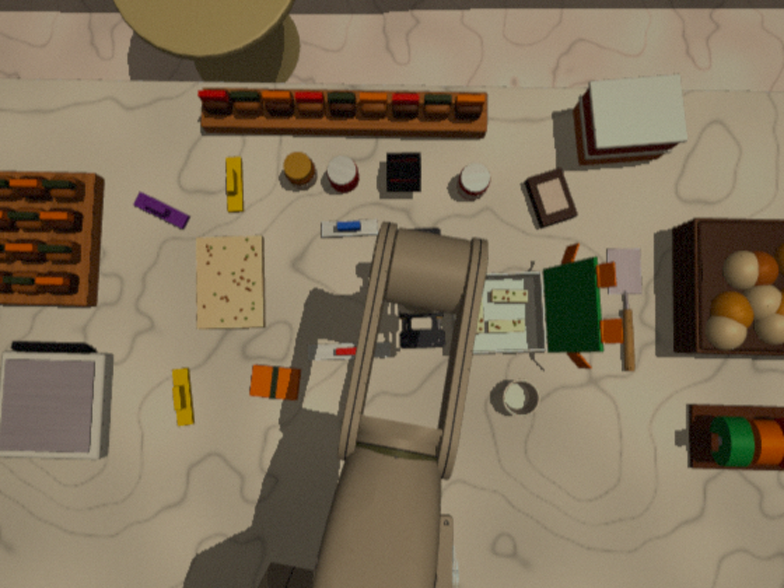

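View pics/s4.png

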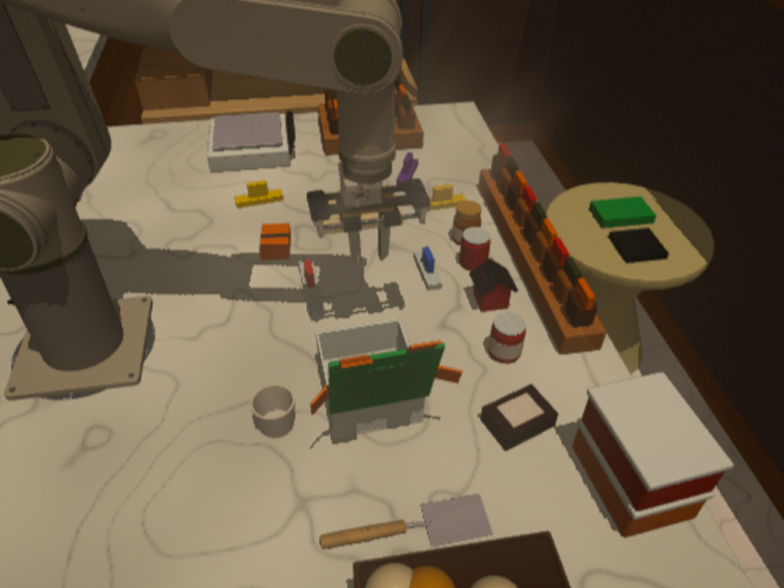

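All three bars lie in the box and no fourth shows anywhere. The lid comes next: I'll close the gripper, rise, turn and go behind it.

```bash
python3 -m inch '[[[0,0,-45],[0,0,0.143],0],[[0,0,-45],[0,0,0.143],0],[[0,0,-45],[0,0,0.143],0],[[0,0,-40],[0,0,0.143],0],[[0,0,0],[0,0,0.143],0],[[0,0,0],[0,0,0.143],0],[[0,0,0],[0,0,0.143],0],[[0,0,0],[0,0,0.143],0],[[0,0,0],[0,0,0.143],0],[[0,0,0],[0,0,0.143],0]]'
python3 -m inch '[[[0,0,0],[0,0,0.14],0],[[0,0,0],[0,0,0],0]]'
python3 -c "
from h import *;obs()"
```

```text
clock: 20.3
tool_pos: [0.5183, -0.0369, 0.3396]
tcp_rot: [0.771, -0.637, -0.0, 0.0]
force: [0.3, -0.3, 0.7]
opening: 0.007
clock: 20.5
tool_pos: [0.5183, -0.0368, 0.3396]
tcp_rot: [0.726, -0.688, -0.0, 0.0]
force: [-0.3, -1.3, -0.1]
opening: 0.005
t 20.5 tcp [ 0.5183 -0.0368  0.3396] q [-0.169 -0.105  1.508 -0.     1.739  1.348] F [-0.26 -1.31 -0.1 ] op 0.005
toolx [ 0.054 -0.999  0.   ] tooly [-0.999 -0.054  0.   ] z [-0. -0. -1.]
```

```bash
python3 -m inch '[[[46,4,0],[0,0,0],0],[[46,4,0],[0,0,0],0],[[46,4,0],[0,0,0],0],[[46,4,0],[0,0,0],0],[[46,4,0],[0,0,0],0],[[47,4,0],[0,0,0],0],[[47,4,0],[0,0,0],0],[[47,5,0],[0,0,0],0],[[0,0,0],[0,0,0],0]]'
python3 - <<'E'
from h import *
obs()
snap('side','s5',(200,100,400,300),3.5)
E
```

```text
clock: 21.4
tool_pos: [0.5041, -0.4139, 0.3368]
tcp_rot: [0.727, -0.687, -0.002, 0.001]
force: [0.6, -0.4, 0.2]
opening: 0.004
t 21.4 tcp [ 0.5041 -0.4139  0.3368] q [-0.765  0.263  1.125 -0.002  1.756  0.749] F [ 0.58 -0.37  0.2 ] op 0.004
toolx [ 0.056 -0.998 -0.001] tooly [-0.998 -0.056  0.003] z [-0.003  0.001 -1.   ]
```

View pics/s5.png

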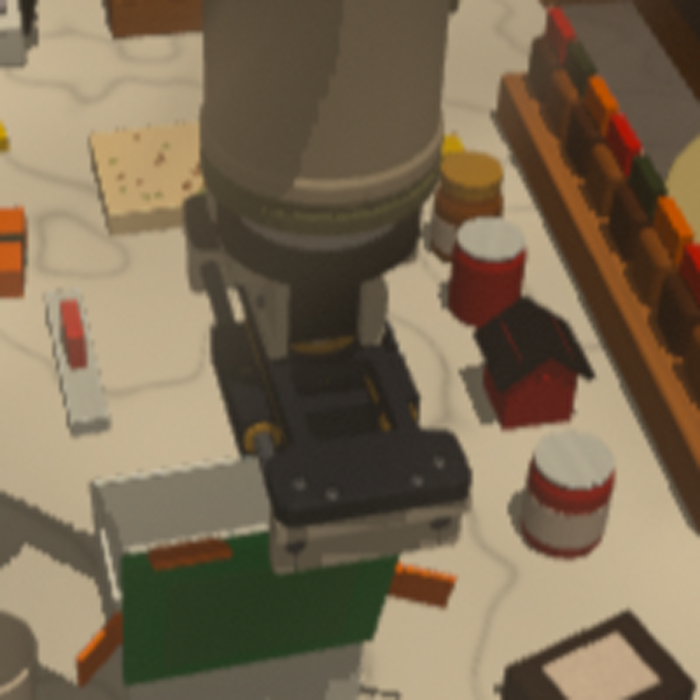

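The gripper is behind and above the lid (crop 370,500). Next I lower it and push forward.

```bash
python3 -m inch '[[[0,0,40],[0,0,0],0],[[0,0,40],[0,0,0],0],[[0,0,30],[0,0,0],0],[[0,0,16],[0,0,0],0],[[-20,0,0],[0,0,0],0],[[-20,0,0],[0,0,0],0],[[0,0,0],[0,0,0],0]]'
python3 -m inch '[[[-15,0,0],[0,0,0],0],[[-15,0,0],[0,0,0],0],[[-10,0,0],[0,0,0],0],[[-10,0,0],[0,0,0],0]]'
python3 - <<'E'
from h import *
obs()
snap('side','s6',(200,150,350,300),4)
E
```

```text
clock: 22.15
tool_pos: [0.5052, -0.3659, 0.2151]
tcp_rot: [0.729, -0.685, 0.001, -0.0]
force: [0.2, -0.2, -0.3]
opening: 0.003
clock: 22.55
tool_pos: [0.5016, -0.3174, 0.2142]
tcp_rot: [0.727, -0.686, 0.001, 0.0]
force: [-0.0, 0.0, 0.6]
opening: 0.006
t 22.55 tcp [ 0.5016 -0.3174  0.2142] q [-0.65   0.114  1.514 -0.     1.513  0.862] F [-0.02  0.03  0.61] op 0.006
toolx [ 0.058 -0.998  0.001] tooly [-0.998 -0.058 -0.001] z [ 0.001 -0.001 -1.   ]
```

View pics/s6.png

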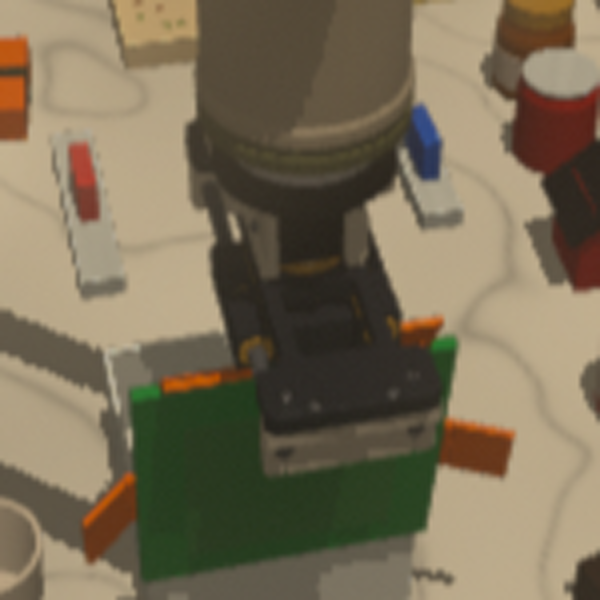

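```bash
python3 -m inch '[[[-10,0,0],[0,0,0],0],[[-10,0,0],[0,0,0],0],[[-10,0,0],[0,0,0],0],[[0,0,0],[0,0,0],0]]'
python3 -m inch '[[[-10,0,0],[0,0,0],0],[[-10,0,0],[0,0,0],0],[[-10,0,0],[0,0,0],0],[[0,0,0],[0,0,0],0]]'
python3 - <<'E'
from h import *
obs()
snap('side','s7',(200,150,350,300),4)
E
```

```text
clock: 23.0
tool_pos: [0.4998, -0.2866, 0.2135]
tcp_rot: [0.728, -0.686, -0.0, -0.0]
force: [1.6, -0.1, 0.1]
opening: 0.006
clock: 23.4
tool_pos: [0.4981, -0.2566, 0.2136]
tcp_rot: [0.728, -0.686, -0.0, -0.0]
force: [0.7, -0.6, 0.5]
opening: 0.006
t 23.4 tcp [ 0.4981 -0.2566  0.2136] q [-5.680e-01  2.600e-02  1.607e+00  1.000e-03  1.509e+00  9.440e-01] F [ 0.71 -0.62  0.5 ] op 0.006
toolx [ 0.059 -0.998 -0.001] tooly [-0.998 -0.059 -0.   ] z [-0.     0.001 -1.   ]
```

View pics/s7.png

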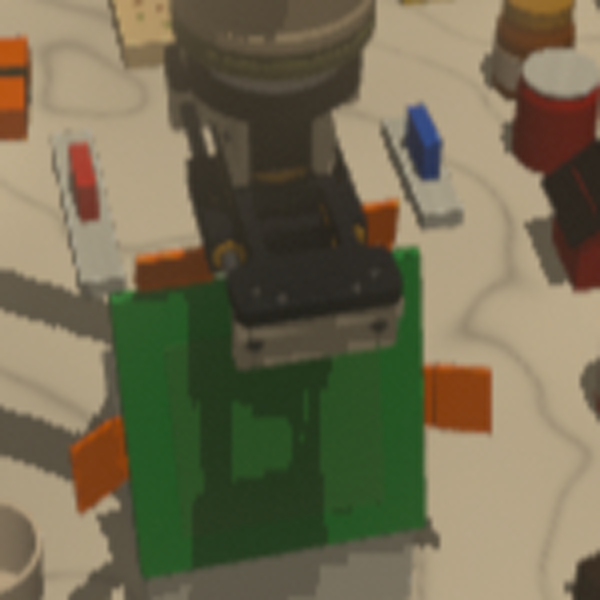

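```bash
python3 -m inch '[[[-10,0,1],[0,0,0],0],[[-10,0,2],[0,0,0],0],[[-10,0,3],[0,0,0],0],[[-10,0,4],[0,0,0],0],[[-10,0,5],[0,0,0],0],[[-10,0,5],[0,0,0],0],[[-10,0,0],[0,0,0],0],[[0,0,0],[0,0,0],0]]'
python3 - <<'E'
from h import *
obs()
snap('side','s8',(200,150,350,300),4)
E
```

```text
clock: 24.25
tool_pos: [0.4939, -0.1868, 0.1934]
tcp_rot: [0.728, -0.686, -0.0, -0.0]
force: [0.2, -0.4, -0.6]
opening: 0.006
t 24.25 tcp [ 0.4939 -0.1868  0.1934] q [-0.459 -0.051  1.721  0.     1.473  1.053] F [ 0.23 -0.35 -0.56] op 0.006
toolx [ 0.059 -0.998 -0.001] tooly [-0.998 -0.059  0.   ] z [-0.     0.001 -1.   ]
```

View pics/s8.png

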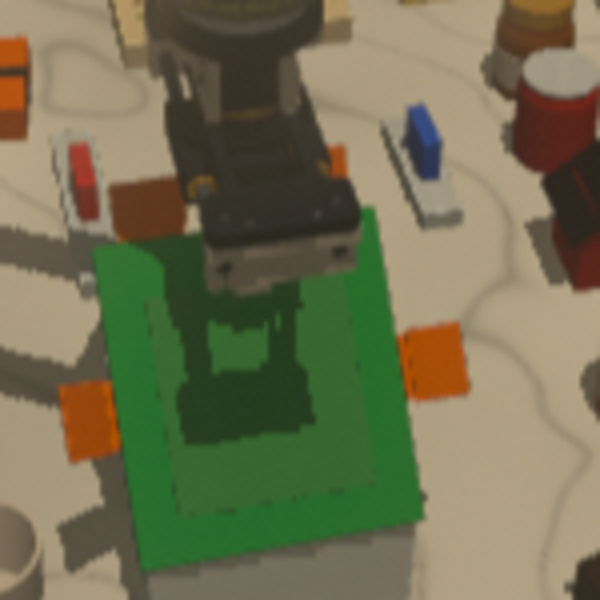

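Still being pushed, so I continue.

```bash
python3 -m inch '[[[-10,0,2],[0,0,0],0],[[-10,0,2],[0,0,0],0],[[-10,0,2],[0,0,0],0],[[-10,0,2],[0,0,0],0],[[0,0,0],[0,0,0],0],[[0,0,0],[0,0,0],0],[[0,0,0],[0,0,0],0],[[0,0,0],[0,0,0],0]]'
python3 - <<'E'
from h import *
obs()
snap('side','s9',(200,150,350,300),4)
E
```

```text
clock: 25.1
tool_pos: [0.4918, -0.1487, 0.1858]
tcp_rot: [0.727, -0.687, 0.0, -0.0]
force: [0.2, -1.2, 0.8]
opening: 0.003
t 25.1 tcp [ 0.4918 -0.1487  0.1858] q [-0.393 -0.087  1.769 -0.     1.459  1.12 ] F [ 0.18 -1.19  0.79] op 0.003
toolx [ 0.057 -0.998  0.   ] tooly [-0.998 -0.057 -0.   ] z [ 0. -0. -1.]
```

View pics/s9.png

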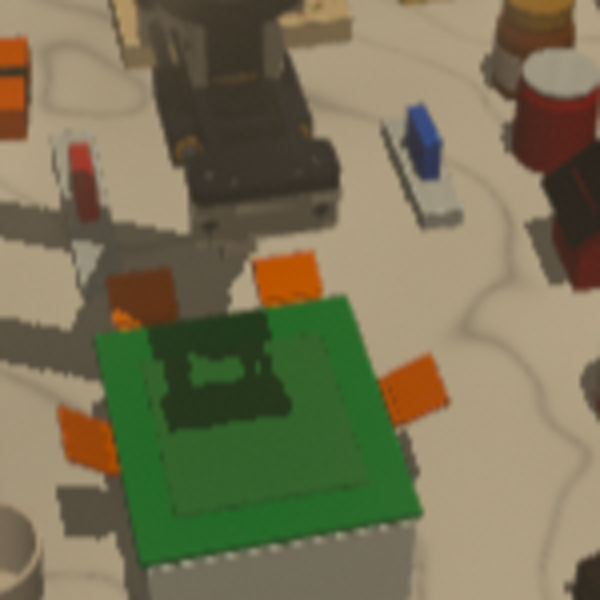

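The lid is shut, with all four orange clips raised. I back off and look.

```bash
python3 -m inch '[[[-40,0,-20],[0,0,0],0],[[-45,0,0],[0,0,0],0],[[-45,0,0],[0,0,0],0],[[-45,0,0],[0,0,0],0],[[0,0,0],[0,0,0],0]]'
python3 - <<'E'
from h import *
obs()
snap('side','s10',(200,180,350,310),5);snap('top','t10',(310,150,450,280),5)
for c in('top','side'):
  for l in('cup','box','lid_edge','bar'):
   for r in nets.pinpoint(c,l):
    w=c2w(c,r['location']);print(c,l,round(r['score'],2),np.round(w,3))
def F(p,o=np.array([.492,-.184]),a=np.radians(-86.7)):
    x=np.array([np.cos(a),np.sin(a)]);y=np.array([-x[1],x[0]]);return o+p[0]*x+p[1]*y
for p in((-93,45),(-93,-45),(0,81),(0,-81)): print(p,F(np.array(p)/1000), proj('top',[*F(np.array(p)/1000),.08]))
E
```

```text
clock: 25.65
tool_pos: [0.4812, 0.0308, 0.2059]
tcp_rot: [0.729, -0.685, -0.0, -0.001]
force: [-0.3, -0.8, -0.1]
opening: 0.005
t 25.65 tcp [0.4812 0.0308 0.2059] q [-0.044 -0.188  1.824  0.002  1.506  1.464] F [-0.31 -0.82 -0.09] op 0.005
toolx [ 0.063 -0.998 -0.002] tooly [-0.998 -0.063 -0.   ] z [ 0.     0.002 -1.   ]
top cup 0.93 [ 0.336 -0.231  0.001]
top cup 0.41 [ 0.415  0.097 -0.006]
top box 0.75 [ 0.493 -0.183  0.002]
top box 0.71 [ 0.419  0.099 -0.009]
top lid_edge 0.6 [ 0.488 -0.093  0.08 ]
side cup 0.6 [ 0.331 -0.225  0.001]
side cup 0.57 [0.539 0.336 0.001]
side box 0.6 [ 0.491 -0.182 -0.   ]
side box 0.25 [ 0.414  0.098 -0.001]
side lid_edge 0.9 [ 0.485 -0.09   0.08 ]
(-93, 45) [ 0.53157193 -0.08856383] [[319.8637884  207.28815995]]
(-93, -45) [ 0.44172116 -0.09374459] [[321.35478424 241.99530081]]
(0, 81) [ 0.57286569 -0.17933731] [[355.01572544 192.22621534]]
(0, -81) [ 0.41113431 -0.18866269] [[358.10390777 254.74829233]]
```

View pics/s10.png

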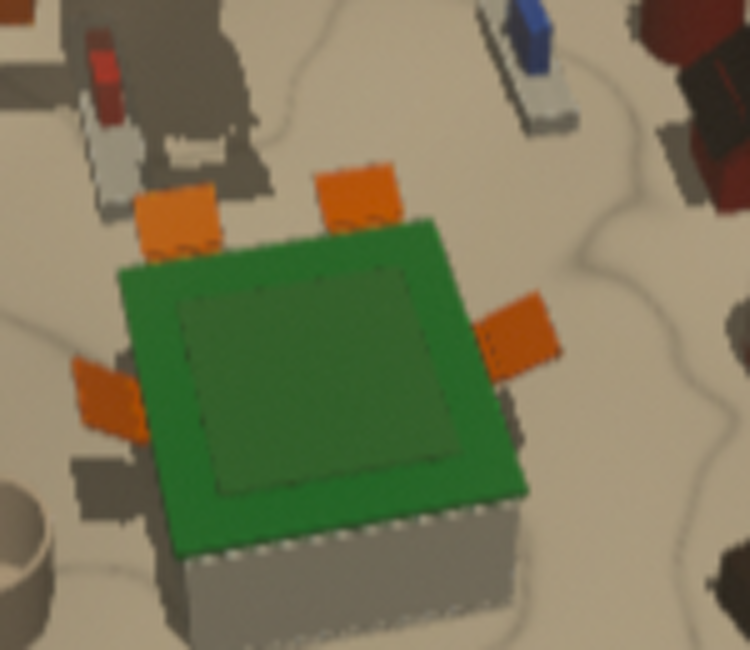

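View pics/t10.png

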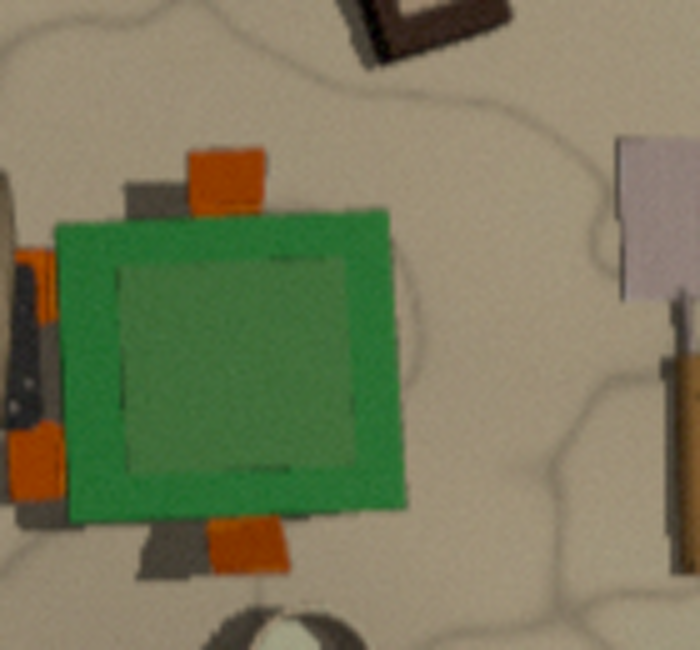

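```bash
python3 -m inch '[[[32,-15,0],[0,0,0],0],[[32,-14,0],[0,0,0],0],[[33,-14,0],[0,0,0],0],[[0,0,40],[0,0,0],0],[[0,0,41],[0,0,0],0],[[0,0,0],[0,0,0],0]]'
python3 -m inch '[[[0,0,8],[0,0,0],0],[[0,0,8],[0,0,0],0],[[0,0,8],[0,0,0],0],[[0,0,8],[0,0,0],0],[[0,0,0],[0,0,0],0]]'
python3 -m inch '[[[0,0,8],[0,0,0],0],[[0,0,8],[0,0,0],0],[[0,0,8],[0,0,0],0],[[0,0,8],[0,0,0],0],[[0,0,8],[0,0,0],0],[[0,0,0],[0,0,0],0]]'
```

```text
clock: 26.75
tool_pos: [0.5256, -0.0678, 0.1183]
tcp_rot: [0.727, -0.687, -0.005, 0.003]
force: [-1.2, 0.1, -0.3]
opening: 0.007
clock: 27.25
tool_pos: [0.5296, -0.0677, 0.0918]
tcp_rot: [0.727, -0.686, -0.0, 0.0]
force: [-0.2, -0.6, -1.0]
opening: 0.009
clock: 27.85
tool_pos: [0.5286, -0.0677, 0.0506]
tcp_rot: [0.727, -0.686, -0.001, 0.001]
force: [-0.4, 0.1, -1.4]
opening: -0.002
```

Run:
```python
from h import *
snap('side','s11',(200,180,350,310),5)
```

```text
(no output)
```

View pics/s11.png

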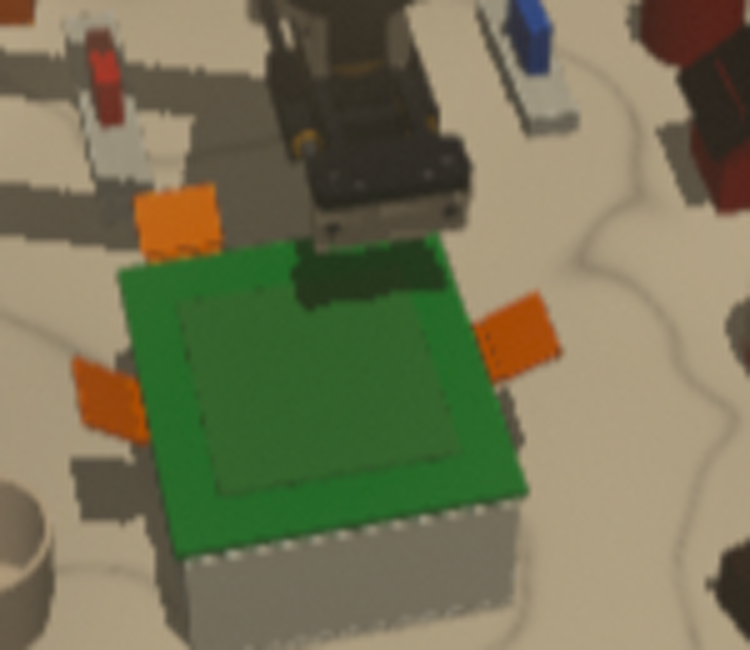

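```bash
python3 -m inch '[[[3,0,0],[0,0,0],0],[[3,0,0],[0,0,0],0],[[0,0,0],[0,0,0],0]]'
python3 -m inch '[[[3,0,0],[0,0,0],0],[[0,0,0],[0,0,0],0]]'
python3 -m inch '[[[3,0,0],[0,0,0],0],[[0,0,0],[0,0,0],0]]'
```

```text
clock: 28.2
tool_pos: [0.5296, -0.0701, 0.0519]
tcp_rot: [0.727, -0.686, -0.003, -0.002]
force: [0.2, 19.2, -1.7]
opening: 0.004
clock: 28.4
tool_pos: [0.5296, -0.0703, 0.0518]
tcp_rot: [0.728, -0.686, -0.005, -0.003]
force: [-1.5, 32.7, 2.9]
opening: 0.006
clock: 28.6
tool_pos: [0.5296, -0.0705, 0.0518]
tcp_rot: [0.728, -0.686, -0.006, -0.004]
force: [-3.1, 44.8, 6.0]
opening: 0.006
```

```bash
python3 -m inch '[[[-12,0,0],[0,0,0],0],[[-6,0,0],[0,0,0],0],[[0,0,-40],[0,0,0],0],[[0,0,-33],[0,0,0],0],[[0,0,0],[0,0,0],0]]'
python3 - <<'E'
from h import *
obs()
E
```

```text
clock: 29.1
tool_pos: [0.5336, -0.0635, 0.1318]
tcp_rot: [0.727, -0.687, 0.005, -0.002]
force: [1.5, -0.9, 0.5]
opening: 0.005
t 29.1 tcp [ 0.5336 -0.0635  0.1318] q [-2.130e-01  1.000e-02  1.776e+00 -1.000e-03  1.346e+00  1.300e+00] F [ 1.52 -0.95  0.54] op 0.005
toolx [ 0.057 -0.998  0.003] tooly [-0.998 -0.057 -0.009] z [ 0.01  -0.003 -1.   ]
```

```bash
python3 -m inch '[[[0,47,0],[0,0,0],0],[[0,46,0],[0,0,0],0],[[0,0,0],[0,0,0],0]]'
python3 -m inch '[[[0,0,10],[0,0,0],0],[[0,0,10],[0,0,0],0],[[0,0,10],[0,0,0],0],[[0,0,10],[0,0,0],0],[[0,0,10],[0,0,0],0],[[0,0,10],[0,0,0],0],[[0,0,10],[0,0,0],0],[[0,0,10],[0,0,0],0],[[0,0,0],[0,0,0],0]]'
python3 -m inch '[[[3,0,0],[0,0,0],0],[[0,0,0],[0,0,0],0]]'
```

```text
clock: 29.4
tool_pos: [0.4305, -0.0672, 0.1225]
tcp_rot: [0.727, -0.687, -0.003, 0.002]
force: [0.6, -0.5, -0.3]
opening: 0.006
clock: 30.3
tool_pos: [0.4355, -0.067, 0.0436]
tcp_rot: [0.727, -0.686, -0.001, 0.001]
force: [0.6, -0.3, -0.2]
opening: 0.003
clock: 30.5
tool_pos: [0.4373, -0.0706, 0.0459]
tcp_rot: [0.727, -0.686, 0.0, -0.0]
force: [0.2, 0.3, 0.2]
opening: 0.003
```

```bash
python3 -m inch '[[[2,0,0],[0,0,0],0],[[0,0,0],[0,0,0],0]]'
python3 -m inch '[[[2,0,0],[0,0,0],0],[[0,0,0],[0,0,0],0]]'
```

```text
clock: 30.7
tool_pos: [0.4375, -0.0727, 0.046]
tcp_rot: [0.727, -0.686, 0.0, -0.0]
force: [-0.2, 0.4, 0.6]
opening: 0.01
clock: 30.9
tool_pos: [0.4375, -0.0746, 0.0458]
tcp_rot: [0.727, -0.686, 0.0, -0.0]
force: [-0.8, 0.2, 1.0]
opening: 0.004
```

```bash
python3 -m inch '[[[2,0,0],[0,0,0],0],[[0,0,0],[0,0,0],0]]'
```

```text
clock: 31.1
tool_pos: [0.4375, -0.0755, 0.0457]
tcp_rot: [0.727, -0.686, -0.001, -0.001]
force: [0.4, 6.9, 1.1]
opening: 0.005
```

```bash
python3 -m inch '[[[2,0,0],[0,0,0],0],[[0,0,0],[0,0,0],0]]'
```

```text
clock: 31.3
tool_pos: [0.4375, -0.0757, 0.0456]
tcp_rot: [0.727, -0.686, -0.002, -0.002]
force: [-1.5, 17.1, 4.8]
opening: 0.008
```

```bash
python3 -m inch '[[[-12,0,0],[0,0,0],0],[[-6,0,0],[0,0,0],0],[[0,0,-45],[0,0,0],0],[[0,0,-45],[0,0,0],0],[[0,26,0],[0,0,0],0],[[0,26,0],[0,0,0],0],[[40,0,0],[0,0,0],0],[[40,0,0],[0,0,0],0],[[40,0,0],[0,0,0],0],[[0,0,0],[0,0,0],0]]'
python3 - <<'E'
from h import *
obs()
snap('side','s12',(200,180,350,310),5);snap('top','t12',(310,150,450,280),5)
E
```

```text
clock: 32.3
tool_pos: [0.3915, -0.1871, 0.1361]
tcp_rot: [0.726, -0.688, 0.001, 0.001]
force: [-0.0, 0.9, -0.0]
opening: 0.006
t 32.3 tcp [ 0.3915 -0.1871  0.1361] q [-5.630e-01 -2.840e-01  2.033e+00 -2.000e-03  1.390e+00  9.540e-01] F [-0.04  0.94 -0.05] op 0.006
toolx [ 0.054 -0.999  0.003] tooly [-0.999 -0.054 -0.   ] z [ 0.001 -0.003 -1.   ]
```

View pics/s12.png

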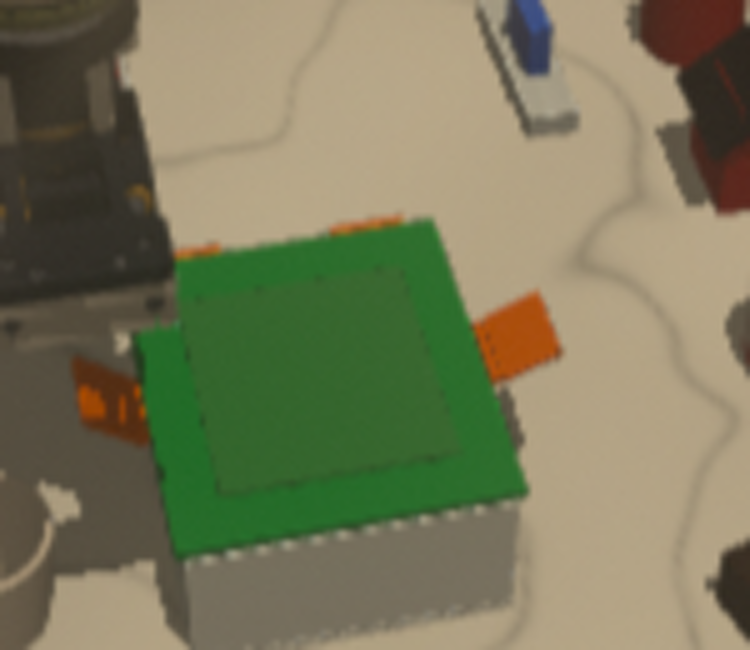

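View pics/t12.png

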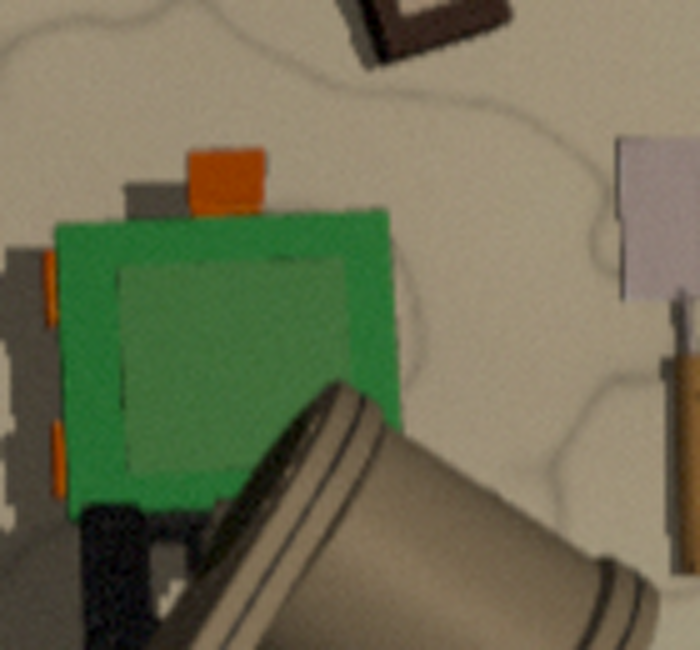

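Both front clips now show as thin edges, so they are down. The fingers are over side clip b.

```bash
python3 -m inch '[[[0,0,10],[0,0,0],0],[[0,0,10],[0,0,0],0],[[0,0,10],[0,0,0],0],[[0,0,10],[0,0,0],0],[[0,0,10],[0,0,0],0],[[0,0,10],[0,0,0],0],[[0,0,10],[0,0,0],0],[[0,0,10],[0,0,0],0],[[0,0,5],[0,0,0],0],[[0,0,0],[0,0,0],0]]'
python3 -m inch '[[[0,-3,0],[0,0,0],0],[[0,0,0],[0,0,0],0]]'
python3 -m inch '[[[0,-2,0],[0,0,0],0],[[0,0,0],[0,0,0],0]]'
```

```text
clock: 33.4
tool_pos: [0.3907, -0.1827, 0.0494]
tcp_rot: [0.727, -0.686, -0.001, 0.0]
force: [-0.3, 0.6, 0.1]
opening: 0.002
clock: 33.6
tool_pos: [0.395, -0.1831, 0.051]
tcp_rot: [0.727, -0.686, 0.0, -0.0]
force: [-0.5, 0.5, 0.1]
opening: 0.005
clock: 33.8
tool_pos: [0.397, -0.183, 0.051]
tcp_rot: [0.727, -0.686, 0.0, -0.0]
force: [-0.4, -0.3, -0.4]
opening: 0.002
```

```bash
python3 -m inch '[[[0,-2,0],[0,0,0],0],[[0,0,0],[0,0,0],0]]'
```

```text
clock: 34.0
tool_pos: [0.3989, -0.1828, 0.0508]
tcp_rot: [0.727, -0.686, 0.0, -0.0]
force: [0.6, 0.1, -0.9]
opening: 0.005
```

```bash
python3 -m inch '[[[0,-2,0],[0,0,0],0],[[0,0,0],[0,0,0],0]]'
```

```text
clock: 34.2
tool_pos: [0.4008, -0.1827, 0.0507]
tcp_rot: [0.727, -0.686, 0.0, -0.0]
force: [0.3, 0.2, -1.1]
opening: 0.007
```

```bash
python3 -m inch '[[[0,-2,0],[0,0,0],0],[[0,0,0],[0,0,0],0]]'
```

```text
clock: 34.4
tool_pos: [0.4017, -0.1826, 0.0505]
tcp_rot: [0.727, -0.686, -0.001, 0.001]
force: [-6.0, -0.9, 3.4]
opening: 0.002
```

```bash
python3 -m inch '[[[0,-2,0],[0,0,0],0],[[0,0,0],[0,0,0],0]]'
```

```text
clock: 34.6
tool_pos: [0.4018, -0.1825, 0.0504]
tcp_rot: [0.727, -0.686, -0.002, 0.002]
force: [-17.8, -1.4, 13.3]
opening: 0.004
```

```bash
python3 -m inch '[[[0,10,0],[0,0,0],0],[[0,5,0],[0,0,0],0],[[0,0,-45],[0,0,0],0],[[0,0,-42],[0,0,0],0],[[0,-40,0],[0,0,0],0],[[0,-45,0],[0,0,0],0],[[0,-45,0],[0,0,0],0],[[0,-45,0],[0,0,0],0],[[0,-30,0],[0,0,0],0],[[0,0,0],[0,0,0],0]]'
python3 -c "
from h import *;obs()"
```

```text
clock: 35.6
tool_pos: [0.5969, -0.1707, 0.1367]
tcp_rot: [0.728, -0.686, 0.0, -0.0]
force: [-0.6, -0.6, -0.9]
opening: 0.003
t 35.6 tcp [ 0.5969 -0.1707  0.1367] q [-3.620e-01  2.350e-01  1.522e+00  1.000e-03  1.384e+00  1.150e+00] F [-0.59 -0.64 -0.91] op 0.003
toolx [ 0.059 -0.998 -0.001] tooly [-0.998 -0.059 -0.001] z [ 0.001  0.001 -1.   ]
```

```bash
python3 -m inch '[[[8,4,0],[0,0,0],0],[[0,0,10],[0,0,0],0],[[0,0,10],[0,0,0],0],[[0,0,10],[0,0,0],0],[[0,0,10],[0,0,0],0],[[0,0,10],[0,0,0],0],[[0,0,10],[0,0,0],0],[[0,0,10],[0,0,0],0],[[0,0,15],[0,0,0],0],[[0,0,0],[0,0,0],0]]'
python3 -m inch '[[[0,3,0],[0,0,0],0],[[0,3,0],[0,0,0],0],[[0,0,0],[0,0,0],0]]'
python3 -m inch '[[[0,2,0],[0,0,0],0],[[0,0,0],[0,0,0],0]]'
```

```text
clock: 36.6
tool_pos: [0.5887, -0.1789, 0.0493]
tcp_rot: [0.727, -0.686, -0.002, 0.001]
force: [0.1, 0.2, -1.5]
opening: 0.006
clock: 36.9
tool_pos: [0.5861, -0.1796, 0.0534]
tcp_rot: [0.727, -0.686, 0.001, -0.001]
force: [6.7, 2.2, -3.0]
opening: 0.005
clock: 37.1
tool_pos: [0.586, -0.1796, 0.0544]
tcp_rot: [0.727, -0.686, 0.003, -0.003]
force: [14.6, 2.7, -4.5]
opening: 0.005
```

```bash
python3 -m inch '[[[0,2,0],[0,0,0],0],[[0,0,0],[0,0,0],0]]'
python3 -m inch '[[[0,-12,0],[0,0,0],0],[[0,-10,0],[0,0,0],0],[[0,0,-45],[0,0,0],0],[[0,0,-45],[0,0,0],0],[[-40,0,-20],[0,0,0],0],[[-45,0,-20],[0,0,0],0],[[-45,0,0],[0,0,0],0],[[-45,0,0],[0,0,0],0],[[-45,0,0],[0,0,0],0],[[0,0,0],[0,0,0],0]]'
python3 - <<'E'
from h import *
obs()
snap('side','s13',(200,130,350,310),4);snap('top','t13',(270,130,430,280),4.5)
E
```

```text
clock: 37.3
tool_pos: [0.586, -0.1797, 0.0554]
tcp_rot: [0.727, -0.686, 0.004, -0.004]
force: [19.3, 5.1, -5.0]
opening: 0.003
clock: 38.3
tool_pos: [0.5893, 0.0459, 0.183]
tcp_rot: [0.729, -0.685, -0.001, -0.001]
force: [0.1, -0.2, 0.6]
opening: 0.004
t 38.3 tcp [0.5893 0.0459 0.183 ] q [-0.01   0.125  1.559  0.002  1.457  1.498] F [ 0.08 -0.25  0.64] op 0.004
toolx [ 0.063 -0.998 -0.002] tooly [-0.998 -0.063  0.   ] z [-0.     0.002 -1.   ]
```

View pics/s13.png

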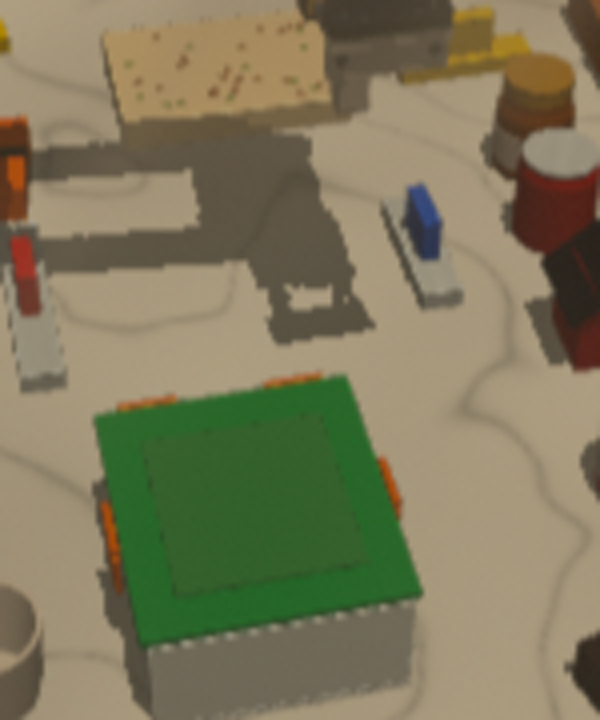

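View pics/t13.png

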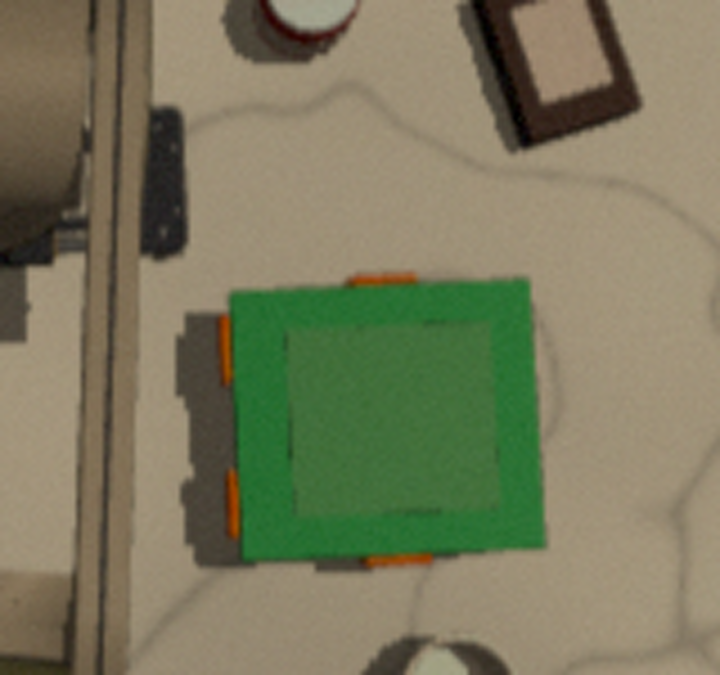

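All four clips hang down along the box walls. Next is the blue rule. I turn so the jaws close along the world x axis.

```bash
python3 -m inch '[[[0,0,0],[0,0,-0.145],0.2],[[0,0,0],[0,0,-0.145],0.4],[[0,0,0],[0,0,-0.145],0.4],[[0,0,0],[0,0,-0.145],0.4],[[0,0,0],[0,0,-0.145],0.4],[[0,0,0],[0,0,-0.145],0.4],[[0,0,0],[0,0,-0.145],0.4],[[0,0,0],[0,0,-0.145],0.4],[[0,0,0],[0,0,-0.145],0.4],[[0,0,0],[0,0,-0.145],0.4]]' 30
python3 -m inch '[[[0,0,0],[0,0,-0.13],0.4],[[0,0,0],[0,0,0],0.4]]'
python3 - <<'E'
from h import *
obs()
snap('side','s14',(180,60,360,240),4)
optics.read_camera('top')
for c in('top','side'):
  for l in('rule_short','rule_long'):
   for r in nets.pinpoint(c,l):
    w=c2w(c,r['location']);print(c,l,round(r['score'],2),np.round(w,3))
E
```

```text
clock: 39.4
tool_pos: [0.5901, 0.0385, 0.1826]
tcp_rot: [1.0, -0.03, -0.0, 0.0]
force: [-0.1, -0.6, 0.1]
opening: 0.398
clock: 39.6
tool_pos: [0.5901, 0.0388, 0.1826]
tcp_rot: [0.999, 0.033, -0.0, 0.0]
force: [0.2, 0.3, -0.2]
opening: 0.403
t 39.6 tcp [0.5901 0.0388 0.1826] q [-2.100e-02  1.260e-01  1.559e+00 -1.000e-03  1.457e+00 -8.800e-02] F [ 0.23  0.28 -0.15] op 0.403
toolx [ 0.998  0.067 -0.   ] tooly [ 0.067 -0.998  0.001] z [-0.    -0.001 -1.   ]
top rule_short 0.96 [0.745 0.332 0.   ]
top rule_short 0.95 [ 0.317  0.415 -0.002]
top rule_short 0.95 [0.685 0.479 0.003]
top rule_short 0.7 [0.545 0.268 0.01 ]
top rule_short 0.19 [ 0.758  0.115 -0.001]
side rule_short 0.75 [ 0.317  0.422 -0.   ]
side rule_short 0.7 [ 0.739  0.338 -0.001]
side rule_short 0.55 [0.658 0.103 0.002]
side rule_short 0.53 [0.682 0.484 0.001]
side rule_short 0.22 [0.759 0.123 0.004]
side rule_long 0.75 [ 0.374  0.091 -0.004]
```

View pics/s14.png

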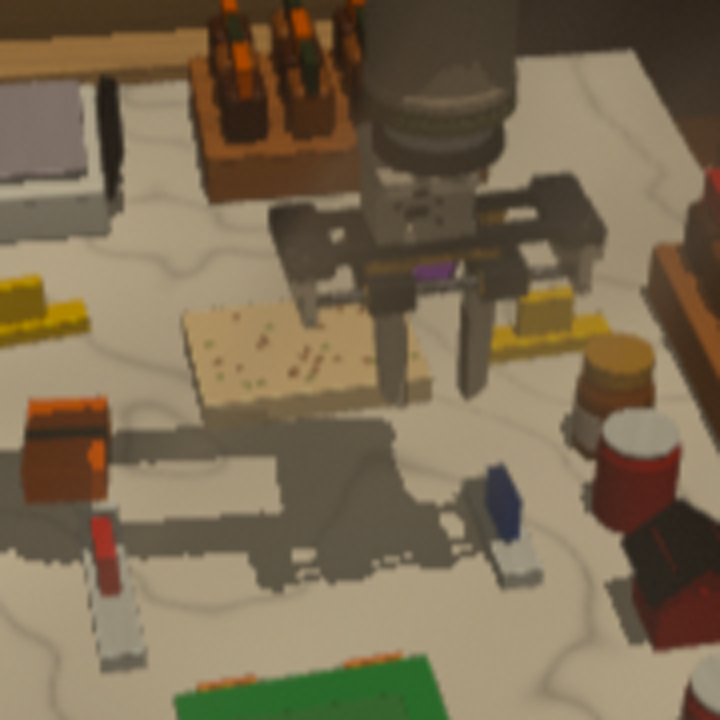

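The blue-gripped rule stands at crop (505,510) and is unmistakable, since the yellow ones are at (545,320) and (40,310) and the purple one is behind the gripper. The red rule was knocked to x≈0.374. I pick up the blue rule.

```bash
python3 -m inch '[[[35,-29,0],[0,0,0],0.4],[[36,-29,0],[0,0,0],0.4],[[0,0,45],[0,0,0],0.4],[[0,0,45],[0,0,0],0.4],[[0,0,35],[0,0,0],0.4],[[0,0,18],[0,0,0],0.4],[[0,0,10],[0,0,0],0.4],[[0,0,0],[0,0,0],0.4]]'
python3 - <<'E'
from h import *
obs()
snap('side','s15',(260,120,380,240),5)
E
```

```text
clock: 40.7
tool_pos: [0.6566, 0.1032, 0.0292]
tcp_rot: [0.999, 0.033, -0.0, 0.0]
force: [-0.9, -0.2, 0.0]
opening: 0.405
t 40.7 tcp [0.6566 0.1032 0.0292] q [ 0.079  0.455  1.457 -0.     1.231  0.012] F [-0.9  -0.18  0.02] op 0.405
toolx [ 0.998  0.066 -0.001] tooly [ 0.066 -0.998  0.   ] z [-0.001 -0.    -1.   ]
```

View pics/s15.png

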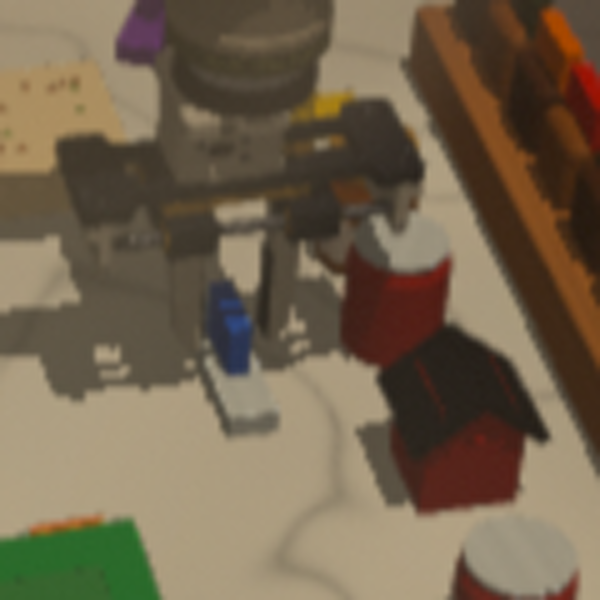

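```bash
python3 -m inch '[[[0,0,0],[0,0,0],0.2],[[0,0,0],[0,0,0],0],[[0,0,0],[0,0,0],0],[[0,0,0],[0,0,0],0],[[0,0,0],[0,0,0],0],[[0,0,0],[0,0,0],0]]' 30
python3 -m inch '[[[0,0,-20],[0,0,0],0],[[0,0,-30],[0,0,0],0],[[0,0,-20],[0,0,0],0],[[0,0,0],[0,0,0],0]]'
python3 - <<'E'
from h import *
obs()
snap('side','s16',(260,120,380,240),5)
E
```

```text
clock: 41.35
tool_pos: [0.6575, 0.1033, 0.0308]
tcp_rot: [0.999, 0.034, 0.001, -0.0]
force: [-2.2, -0.6, 5.6]
opening: 0.147
clock: 41.75
tool_pos: [0.6594, 0.1036, 0.1036]
tcp_rot: [0.999, 0.034, 0.003, -0.0]
force: [0.8, -0.4, -0.9]
opening: 0.149
t 41.75 tcp [0.6594 0.1036 0.1036] q [0.079 0.378 1.411 0.    1.346 0.012] F [ 0.75 -0.42 -0.85] op 0.149
toolx [0.998 0.067 0.006] tooly [ 0.067 -0.998 -0.   ] z [ 0.006  0.001 -1.   ]
```

View pics/s16.png

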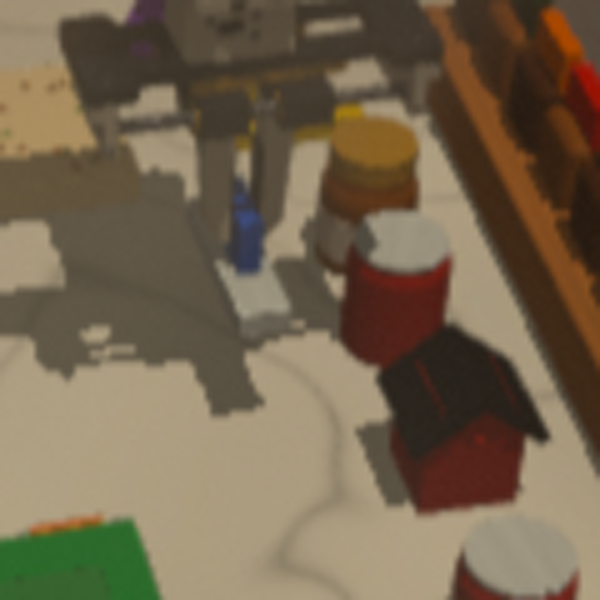

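```bash
python3 -m inch '[[[0,0,0],[0,0,0.018],0],[[-31,-33,0],[0,0,0],0],[[-31,-33,0],[0,0,0],0],[[-31,-33,0],[0,0,0],0],[[-31,-33,0],[0,0,0],0],[[-32,-34,0],[0,0,0],0],[[-32,-34,0],[0,0,0],0],[[-32,-34,0],[0,0,0],0],[[0,0,0],[0,0,0],0]]'
python3 - <<'E'
from h import *
obs()
snap('side','s17',(160,60,300,200),5)
E
```

```text
clock: 42.7
tool_pos: [0.4204, 0.3288, 0.0972]
tcp_rot: [1.0, 0.027, -0.002, 0.0]
force: [0.2, 0.4, -0.5]
opening: 0.151
t 42.7 tcp [0.4204 0.3288 0.0972] q [0.566 0.049 1.802 0.002 1.295 0.513] F [ 0.21  0.39 -0.54] op 0.151
toolx [ 0.999  0.053 -0.005] tooly [ 0.053 -0.999  0.001] z [-0.005 -0.001 -1.   ]
```

View pics/s17.png

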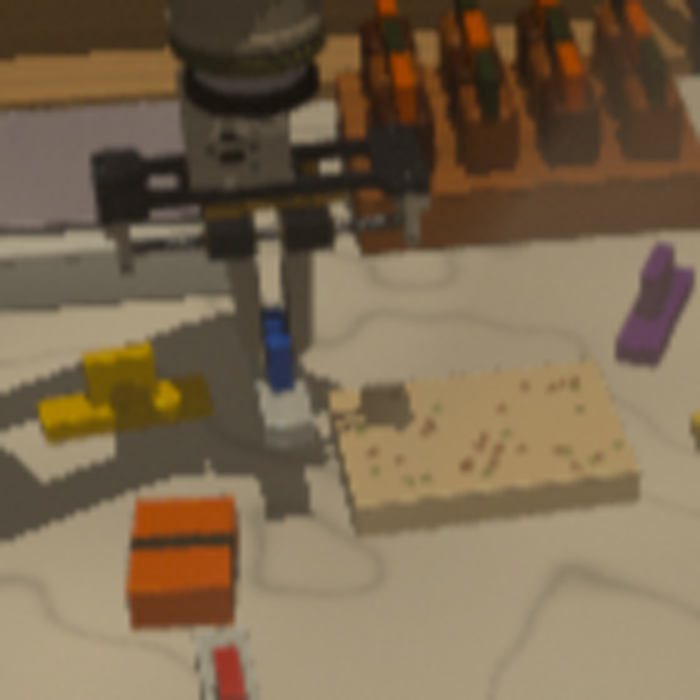

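```bash
python3 -m inch '[[[0,0,30],[0,0,0],0],[[0,0,20],[0,0,0],0],[[0,0,10],[0,0,0],0],[[0,0,0],[0,0,0],0]]'
python3 -m inch '[[[0,0,3],[0,0,0],0],[[0,0,2],[0,0,0],0],[[0,0,0],[0,0,0],0]]'
```

```text
clock: 43.15
tool_pos: [0.4245, 0.3244, 0.037]
tcp_rot: [1.0, 0.024, -0.002, 0.001]
force: [0.5, 0.3, -0.2]
opening: 0.153
clock: 43.45
tool_pos: [0.4263, 0.3264, 0.0353]
tcp_rot: [1.0, 0.024, 0.0, -0.0]
force: [-0.6, 0.2, -1.7]
opening: 0.145
```

```bash
python3 -m inch '[[[0,0,2],[0,0,0],0],[[0,0,2],[0,0,0],0],[[0,0,0],[0,0,0],0]]'
python3 - <<'E'
from h import *
obs()
snap('side','s18',(200,100,300,200),6)
E
```

```text
clock: 43.75
tool_pos: [0.4258, 0.3264, 0.0307]
tcp_rot: [1.0, 0.025, 0.0, -0.0]
force: [-0.6, 0.8, -1.0]
opening: 0.146
t 43.75 tcp [0.4258 0.3264 0.0307] q [ 0.558  0.136  1.842 -0.     1.163  0.509] F [-0.63  0.82 -0.97] op 0.146
toolx [0.999 0.049 0.   ] tooly [ 0.049 -0.999 -0.   ] z [ 0.  0. -1.]
```

View pics/s18.png

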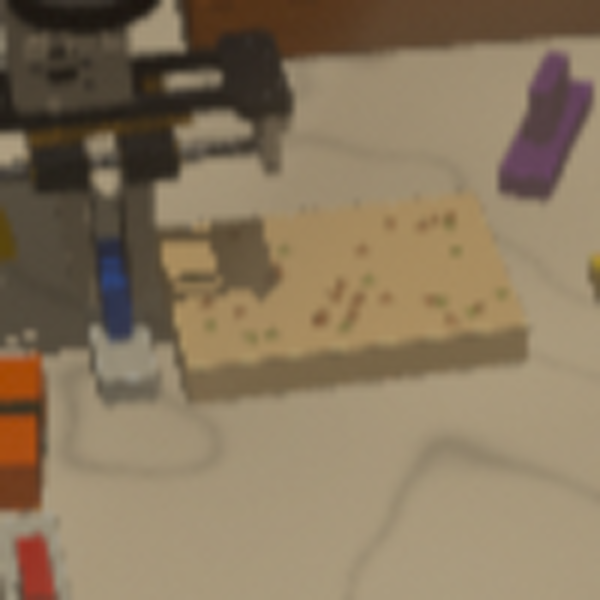

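```bash
python3 -m inch '[[[4,0,0],[0,0,0],0],[[4,0,0],[0,0,0],0],[[0,0,0],[0,0,0],0]]'
python3 -m inch '[[[2,0,0],[0,0,0],0],[[0,0,0],[0,0,0],0]]'
python3 -m inch '[[[2,0,0],[0,0,0],0],[[0,0,0],[0,0,0],0]]'
```

```text
clock: 44.1
tool_pos: [0.4344, 0.3267, 0.0307]
tcp_rot: [1.0, 0.024, 0.0, -0.0]
force: [-0.6, 0.2, 1.5]
opening: 0.144
clock: 44.3
tool_pos: [0.436, 0.3268, 0.0308]
tcp_rot: [1.0, 0.024, 0.0, -0.0]
force: [-0.9, 0.6, 2.9]
opening: 0.144
clock: 44.5
tool_pos: [0.4378, 0.3269, 0.0307]
tcp_rot: [1.0, 0.024, 0.0, -0.0]
force: [-1.9, 0.4, 2.9]
opening: 0.152
```

```bash
python3 -m inch '[[[2,0,0],[0,0,0],0],[[0,0,0],[0,0,0],0]]'
```

```text
clock: 44.7
tool_pos: [0.4392, 0.327, 0.0308]
tcp_rot: [1.0, 0.025, -0.001, 0.0]
force: [-4.7, -0.8, 5.9]
opening: 0.148
```

```bash
python3 -m inch '[[[2,0,0],[0,0,0],0],[[0,0,0],[0,0,0],0]]'
```

```text
clock: 44.9
tool_pos: [0.4394, 0.3269, 0.0308]
tcp_rot: [1.0, 0.025, -0.002, 0.0]
force: [-14.5, -3.2, 14.9]
opening: 0.148
```

```bash
python3 -m inch '[[[-2,0,0],[0,0,0],0],[[0,0,0],[0,0,0],0.3],[[0,0,0],[0,0,0],0.35],[[0,0,0],[0,0,0],0.35]]'
python3 -m inch '[[[0,0,-30],[0,0,0],0.35],[[0,0,-40],[0,0,0],0.35],[[0,0,-40],[0,0,0],0.35],[[-40,0,0],[0,0,0],0.35],[[-40,30,0],[0,0,0],0.35],[[0,45,0],[0,0,0],0.35],[[0,45,0],[0,0,0],0.35],[[0,45,0],[0,0,0],0.35],[[0,45,0],[0,0,0],0.35],[[0,0,0],[0,0,0],0.35]]'
python3 - <<'E'
from h import *
obs()
snap('side','s19',(190,100,310,220),6);snap('top','t19',(120,150,300,290),4)
E
```

```text
clock: 45.3
tool_pos: [0.4399, 0.3268, 0.0305]
tcp_rot: [1.0, 0.024, 0.0, 0.0]
force: [-0.2, 0.7, 0.4]
opening: 0.333
clock: 46.3
tool_pos: [0.3706, 0.1087, 0.1408]
tcp_rot: [1.0, 0.022, 0.001, 0.001]
force: [-0.2, 0.3, -0.2]
opening: 0.351
t 46.3 tcp [0.3706 0.1087 0.1408] q [ 1.540e-01 -4.420e-01  2.144e+00 -2.000e-03  1.439e+00  1.110e-01] F [-0.17  0.29 -0.18] op 0.351
toolx [0.999 0.043 0.001] tooly [ 0.043 -0.999  0.002] z [ 0.001 -0.002 -1.   ]
```

View pics/s19.png

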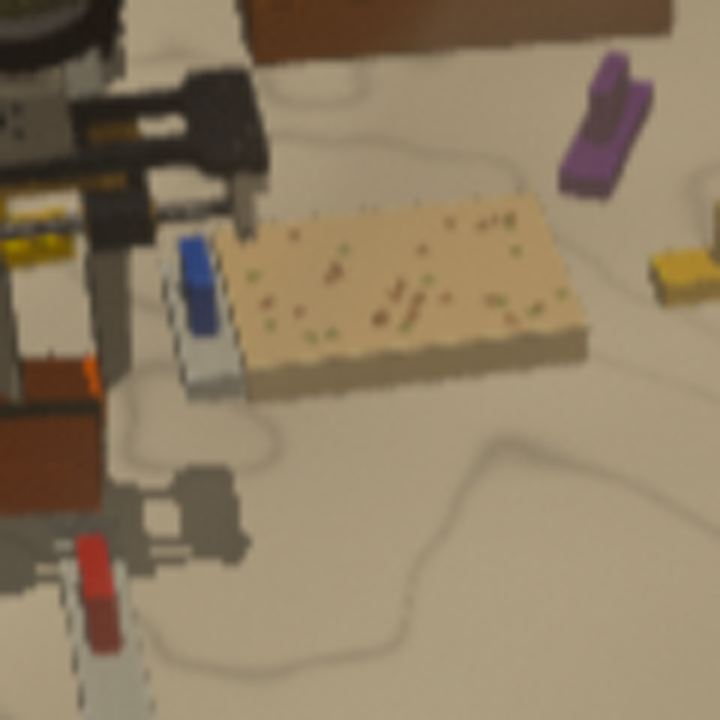

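View pics/t19.png

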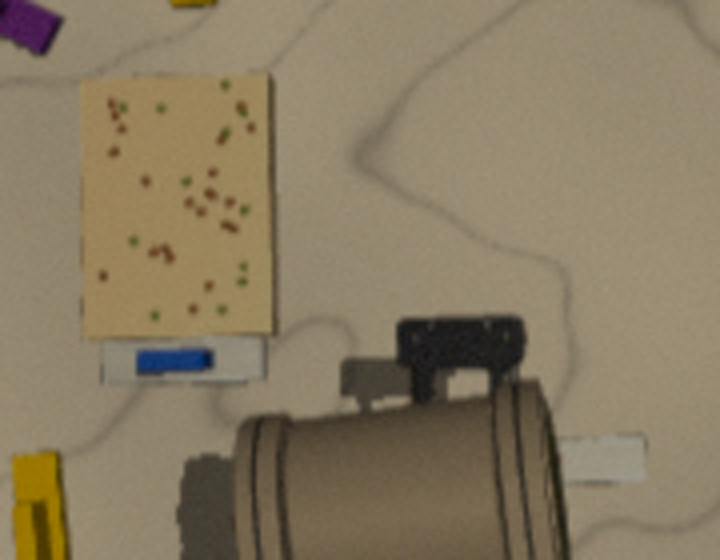

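The blue rule lies flush along the slab's near face (top crop, 100–266 at row 360). I clear the view to see the red rule.

```bash
python3 -m inch '[[[0,45,0],[0,0,0],0.4],[[0,45,0],[0,0,0],0.4],[[30,40,0],[0,0,0],0.4],[[30,40,0],[0,0,0],0.4],[[0,0,0],[0,0,0],0.4]]'
python3 - <<'E'
from h import *
obs()
a=snap('side','s20',(180,100,300,240),5);snap('top','t20',(120,150,300,290),4)
for c in('top','side'):
  for l in('rule_long','rule_short','short_face','long_face','slab','carton'):
   for r in nets.pinpoint(c,l)[:4]:
    w=c2w(c,r['location']);print(c,l,round(r['score'],2),np.round(w,3))
E
```

```text
clock: 46.9
tool_pos: [0.4407, -0.056, 0.1395]
tcp_rot: [1.0, 0.024, -0.001, 0.0]
force: [-1.0, 0.7, 0.1]
opening: 0.397
t 46.9 tcp [ 0.4407 -0.056   0.1395] q [-2.410e-01 -2.520e-01  2.001e+00 -1.000e-03  1.394e+00 -2.880e-01] F [-1.02  0.67  0.08] op 0.397
toolx [ 0.999  0.047 -0.001] tooly [ 0.047 -0.999  0.   ] z [-0.001 -0.001 -1.   ]
top rule_long 0.81 [ 0.375  0.093 -0.003]
top rule_short 0.97 [ 0.442  0.324 -0.002]
top rule_short 0.75 [0.683 0.48  0.   ]
top rule_short 0.71 [0.319 0.418 0.   ]
top rule_short 0.59 [0.744 0.33  0.001]
top short_face 0.7 [0.456 0.328 0.014]
top long_face 0.65 [0.547 0.273 0.01 ]
top slab 0.78 [0.543 0.331 0.   ]
top slab 0.33 [ 0.495 -0.181  0.002]
top carton 0.86 [0.349 0.236 0.   ]
top carton 0.53 [ 0.507 -0.439  0.001]
top carton 0.29 [ 0.754 -0.134  0.004]
side rule_long 0.56 [ 0.376  0.088 -0.004]
side rule_long 0.53 [0.453 0.332 0.013]
side rule_short 0.78 [ 0.318  0.423 -0.002]
side rule_short 0.6 [ 0.738  0.341 -0.001]
side rule_short 0.55 [ 0.68   0.481 -0.   ]
side rule_short 0.53 [ 0.541  0.337 -0.001]
side short_face 0.57 [0.453 0.333 0.015]
side short_face 0.17 [ 0.747 -0.133  0.001]
side long_face 0.93 [0.54  0.272 0.015]
side long_face 0.74 [ 0.763  0.206 -0.003]
side long_face 0.16 [ 0.355  0.237 -0.002]
side slab 0.96 [0.536 0.338 0.001]
side carton 0.68 [ 0.355  0.24  -0.002]
```

View pics/s20.png

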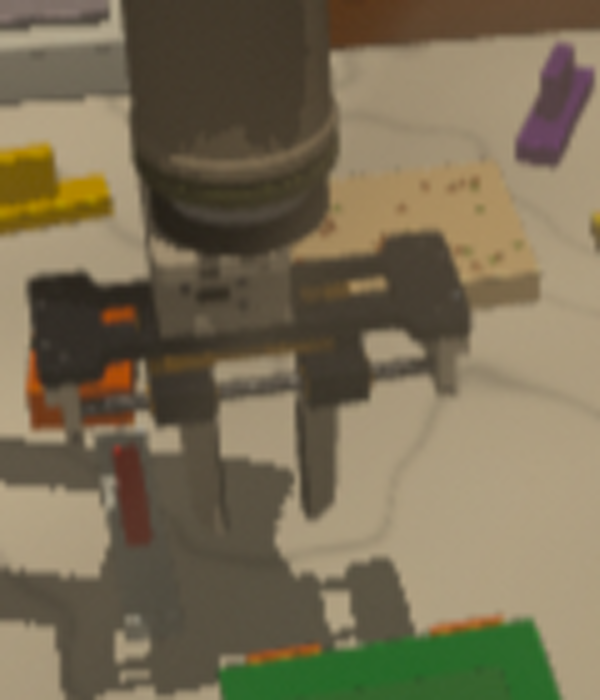

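View pics/t20.png

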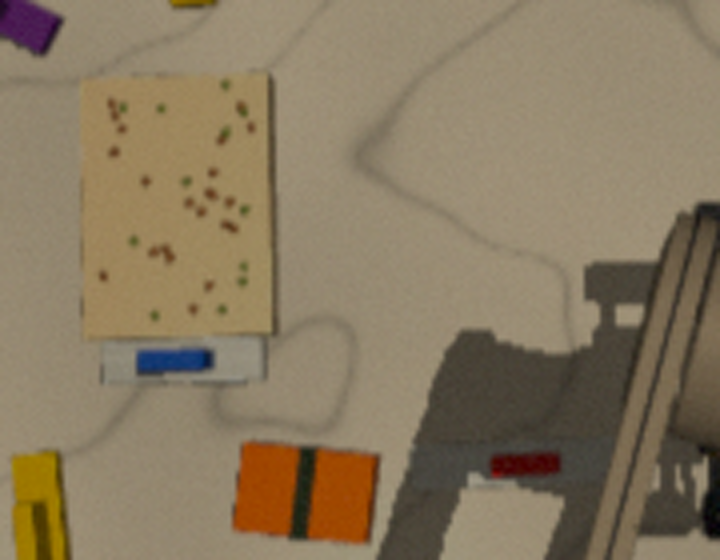

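Run:
```python
from h import *
t=lambda a:np.array(a)/4+[120,150]
print(onplane('top',[t((525,464)),t((491,467)),t((560,462))],.052))
s=np.array((132,488))/5+[180,100]
print(tri(s,t((525,464))))
```

```text
[[0.37493382 0.08753715 0.052     ]
 [0.37244775 0.10988152 0.052     ]
 [0.37678136 0.06452473 0.052     ]]
[0.37481837 0.08831058 0.03947304]
```

```bash
python3 -m inch '[[[-29,-49,0],[0,0,0],0.4],[[-29,-49,0],[0,0,0],0.4],[[0,-50,0],[0,0,0],0.4],[[0,0,0],[0,0,-0.025],0.4],[[0,0,40],[0,0,0],0.4],[[0,0,30],[0,0,0],0.4],[[0,0,0],[0,0,0],0.4]]'
python3 - <<'E'
from h import *
obs()
snap('side','s21',(180,120,280,240),6)
E
```

```text
clock: 48.3
tool_pos: [0.3774, 0.0793, 0.0668]
tcp_rot: [0.999, 0.037, -0.004, 0.0]
force: [-0.6, 0.0, 0.8]
opening: 0.398
t 48.3 tcp [0.3774 0.0793 0.0668] q [ 0.074 -0.349  2.216 -0.     1.281 -0.   ] F [-0.57  0.01  0.8 ] op 0.398
toolx [ 0.997  0.075 -0.007] tooly [ 0.075 -0.997  0.   ] z [-0.007 -0.001 -1.   ]
```

View pics/s21.png

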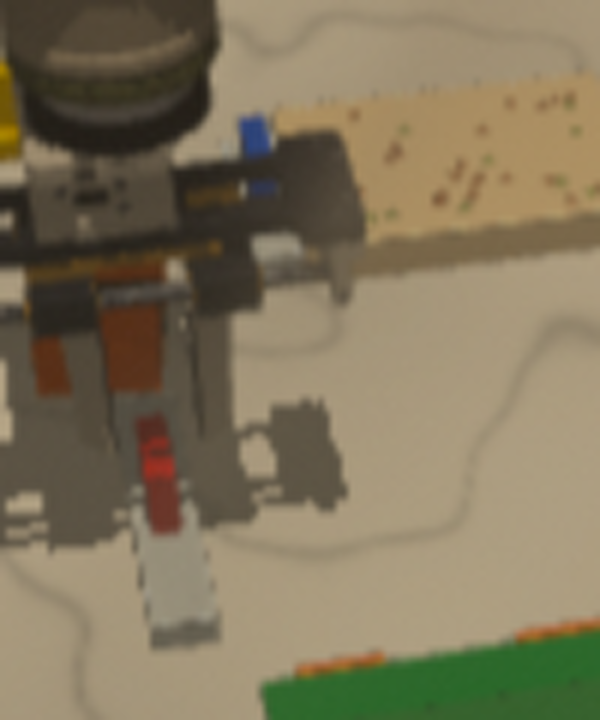

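```bash
python3 -m inch '[[[-1,-9,0],[0,0,0],0.4],[[0,0,20],[0,0,0],0.4],[[0,0,17],[0,0,0],0.4],[[0,0,0],[0,0,0],0.4],[[0,0,0],[0,0,0],0.2],[[0,0,0],[0,0,0],0],[[0,0,0],[0,0,0],0],[[0,0,0],[0,0,0],0],[[0,0,0],[0,0,0],0]]' 30
python3 -m inch '[[[0,0,-20],[0,0,0],0],[[0,0,-20],[0,0,0],0],[[0,0,-10],[0,0,0],0],[[0,0,0],[0,0,0],0]]'
python3 - <<'E'
from h import *
obs()
snap('side','s22',(180,120,280,240),6)
E
```

```text
clock: 49.25
tool_pos: [0.3797, 0.0887, 0.0344]
tcp_rot: [0.999, 0.037, 0.001, -0.0]
force: [-2.0, -0.1, 5.6]
opening: 0.147
clock: 49.65
tool_pos: [0.3803, 0.0888, 0.0849]
tcp_rot: [0.999, 0.037, 0.001, -0.0]
force: [-0.5, -0.8, -2.5]
opening: 0.149
t 49.65 tcp [0.3803 0.0888 0.0849] q [ 0.098 -0.371  2.197 -0.     1.312  0.024] F [-0.5  -0.77 -2.53] op 0.149
toolx [0.997 0.074 0.003] tooly [ 0.074 -0.997 -0.   ] z [ 0.003  0.    -1.   ]
```

View pics/s22.png

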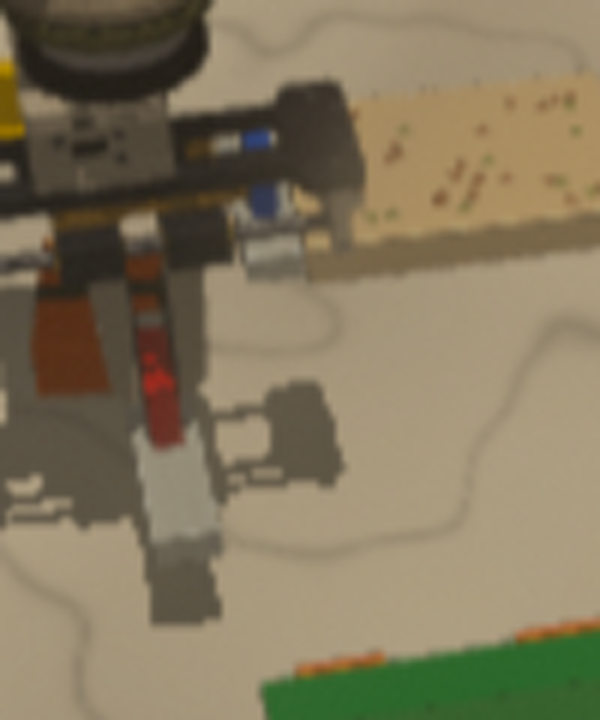

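```bash
python3 -m inch '[[[41,-12,0],[0,0,0],0],[[41,-12,0],[0,0,0],0],[[41,-12,0],[0,0,0],0],[[41,-12,0],[0,0,0],0],[[0,0,0],[0,0,0],0]]'
python3 -m inch '[[[0,0,0],[0,0,-0.14],0],[[0,0,0],[0,0,-0.14],0],[[0,0,0],[0,0,-0.14],0],[[0,0,0],[0,0,-0.14],0],[[0,0,0],[0,0,-0.14],0],[[0,0,0],[0,0,-0.14],0],[[0,0,0],[0,0,-0.14],0],[[0,0,0],[0,0,-0.14],0],[[0,0,0],[0,0,-0.14],0],[[0,0,0],[0,0,-0.14],0]]'
python3 -m inch '[[[0,0,0],[0,0,-0.145],0],[[0,0,0],[0,0,0],0]]'
python3 - <<'E'
from h import *
o=obs();print(np.degrees(np.arctan2(*R.from_quat(o['tcp_rot']).as_matrix()[[1,0],0])))
snap('side','s23',(200,90,360,250),4.5);snap('top','t23',(120,150,300,290),4)
E
```

```text
clock: 50.2
tool_pos: [0.5412, 0.1497, 0.0799]
tcp_rot: [0.999, 0.037, -0.002, 0.0]
force: [-0.5, 0.1, -3.5]
opening: 0.147
clock: 51.2
tool_pos: [0.5376, 0.1483, 0.082]
tcp_rot: [0.739, 0.674, -0.001, -0.001]
force: [0.2, -0.1, -3.1]
opening: 0.149
clock: 51.4
tool_pos: [0.5378, 0.1484, 0.0822]
tcp_rot: [0.689, 0.725, -0.001, -0.001]
force: [0.3, 0.1, -0.8]
opening: 0.145
t 51.4 tcp [0.5378 0.1484 0.0822] q [ 0.177  0.127  1.748 -0.     1.269 -1.444] F [ 0.26  0.08 -0.81] op 0.145
toolx [-0.051  0.999 -0.   ] tooly [ 0.999  0.051 -0.002] z [-0.002 -0.    -1.   ]
92.90222133058987
```

View pics/s23.png

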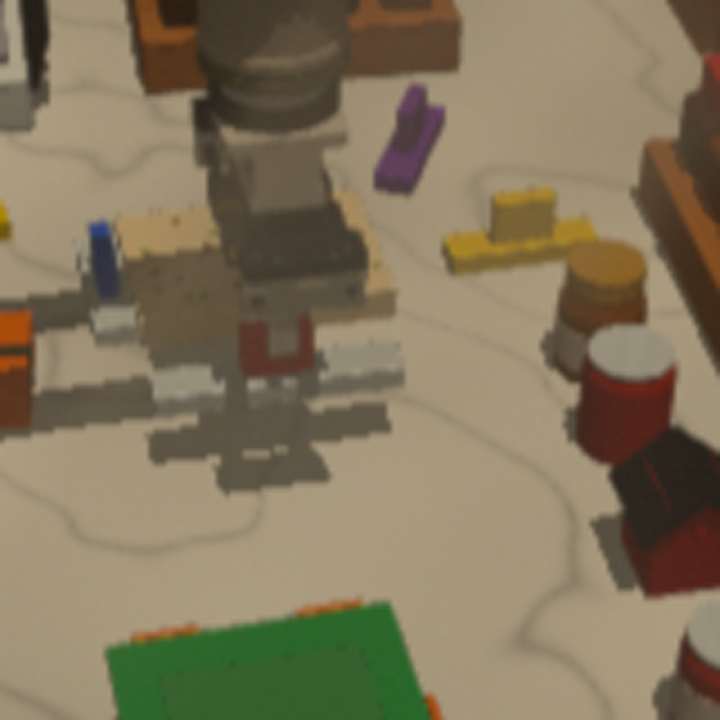

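View pics/t23.png

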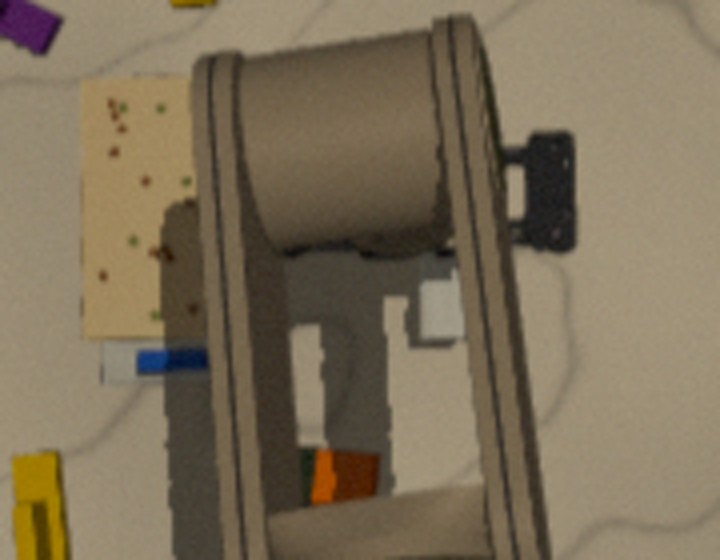

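```bash
python3 -m inch '[[[40,7,0],[0,0,0],0],[[44,7,0],[0,0,0],0],[[0,0,0],[0,0,0],0],[[0,0,25],[0,0,0],0],[[0,0,15],[0,0,0],0],[[0,0,4],[0,0,0],0],[[0,0,0],[0,0,0],0]]'
python3 -m inch '[[[0,0,2],[0,0,0],0],[[0,0,2],[0,0,0],0],[[0,0,0],[0,0,0],0]]'
```

```text
clock: 52.2
tool_pos: [0.5479, 0.2324, 0.0383]
tcp_rot: [0.69, 0.723, -0.001, -0.001]
force: [-0.2, 1.0, -3.4]
opening: 0.147
clock: 52.5
tool_pos: [0.5494, 0.2332, 0.0361]
tcp_rot: [0.69, 0.724, 0.0, 0.0]
force: [-0.3, 0.5, -1.7]
opening: 0.148
```

```bash
python3 -m inch '[[[0,0,2],[0,0,0],0],[[0,0,0],[0,0,0],0]]'
python3 -m inch '[[[5,-1,0],[0,0,0],0],[[5,-1,0],[0,0,0],0],[[3,0,0],[0,0,0],0],[[0,0,0],[0,0,0],0]]'
python3 -m inch '[[[2,0,0],[0,0,0],0],[[0,0,0],[0,0,0],0]]'
python3 - <<'E'
from h import *
obs()
snap('side','s24',(220,100,320,200),6)
E
```

```text
clock: 52.7
tool_pos: [0.5498, 0.2335, 0.0345]
tcp_rot: [0.69, 0.724, 0.001, 0.0]
force: [-0.1, 0.4, 1.4]
opening: 0.149
clock: 53.1
tool_pos: [0.547, 0.2469, 0.0344]
tcp_rot: [0.69, 0.724, 0.001, 0.0]
force: [0.4, -1.8, 5.1]
opening: 0.148
clock: 53.3
tool_pos: [0.547, 0.2485, 0.0344]
tcp_rot: [0.69, 0.724, 0.001, 0.0]
force: [1.3, -2.4, 6.5]
opening: 0.146
t 53.3 tcp [0.547  0.2485 0.0344] q [ 0.341  0.29   1.655 -0.     1.195 -1.278] F [ 1.31 -2.43  6.46] op 0.146
toolx [-0.048  0.999  0.   ] tooly [0.999 0.048 0.001] z [ 0.001  0.    -1.   ]
```

View pics/s24.png

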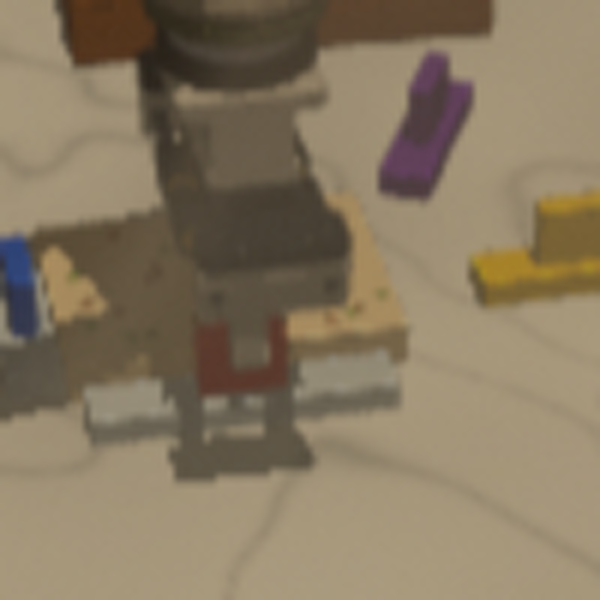

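```bash
python3 -m inch '[[[2,0,0],[0,0,0],0],[[0,0,0],[0,0,0],0]]'
```

```text
clock: 53.55
tool_pos: [0.547, 0.2504, 0.0344]
tcp_rot: [0.69, 0.724, 0.001, 0.0]
force: [0.7, -2.9, 5.8]
opening: 0.148
```

```bash
python3 -m inch '[[[2,0,0],[0,0,0],0],[[0,0,0],[0,0,0],0]]'
```

```text
clock: 53.75
tool_pos: [0.5469, 0.2523, 0.0344]
tcp_rot: [0.69, 0.724, 0.001, 0.001]
force: [2.1, -4.0, 5.6]
opening: 0.149
```

```bash
python3 -m inch '[[[2,0,0],[0,0,0],0],[[0,0,0],[0,0,0],0]]'
```

```text
clock: 53.95
tool_pos: [0.5468, 0.2543, 0.0344]
tcp_rot: [0.69, 0.724, 0.001, 0.001]
force: [2.8, -3.8, 5.8]
opening: 0.148
```

```bash
python3 -m inch '[[[2,0,0],[0,0,0],0],[[0,0,0],[0,0,0],0]]'
```

```text
clock: 54.15
tool_pos: [0.5468, 0.2551, 0.0345]
tcp_rot: [0.69, 0.724, -0.0, 0.001]
force: [1.6, -8.6, 8.5]
opening: 0.146
```

```bash
python3 -m inch '[[[2,0,0],[0,0,0],0],[[0,0,0],[0,0,0],0]]'
python3 - <<'E'
from h import *
o=obs();print(o['wrist_torque'])
E
```

```text
clock: 54.35
tool_pos: [0.5468, 0.2553, 0.0346]
tcp_rot: [0.69, 0.724, -0.001, 0.002]
force: [-0.7, -16.4, 11.2]
opening: 0.148
t 54.35 tcp [0.5468 0.2553 0.0346] q [ 0.355  0.299  1.644 -0.005  1.199 -1.262] F [ -0.71 -16.37  11.24] op 0.148
toolx [-0.048  0.999 -0.005] tooly [0.999 0.048 0.001] z [ 0.001 -0.005 -1.   ]
[-3.1344841  -0.05169633  0.16344236]
```

```bash
python3 -m inch '[[[-2,0,0],[0,0,0],0],[[0,0,0],[0,0,0],0.3],[[0,0,0],[0,0,0],0.35],[[0,0,0],[0,0,0],0.35],[[0,0,-30],[0,0,0],0.35],[[0,0,-40],[0,0,0],0.35],[[0,0,-40],[0,0,0],0.35],[[-45,0,0],[0,0,0],0.35],[[-45,0,0],[0,0,0],0.35],[[-45,0,0],[0,0,0],0.35]]'
python3 -m inch '[[[-45,0,0],[0,0,0],0.35],[[-45,0,0],[0,0,0],0.35],[[-45,0,0],[0,0,0],0.35],[[-45,0,0],[0,0,0],0.35],[[-45,0,-20],[0,0,0],0.35],[[-45,0,-20],[0,0,0],0.35],[[-45,0,-20],[0,0,0],0.35],[[0,0,0],[0,0,0],0.35]]'
python3 - <<'E'
from h import *
obs()
snap('side','s25',s=1.4);snap('side','s25z',(190,100,310,200),6.5);snap('top','t25z',(120,150,240,270),5)
for c in('top','side'):
  for l in('rule_long','rule_short','short_face','long_face','slab','bar','lid_edge'):
   for r in nets.pinpoint(c,l)[:3]:
    w=c2w(c,r['location']);print(c,l,round(r['score'],2),np.round(w,3))
E
```

```text
clock: 55.35
tool_pos: [0.5522, 0.1207, 0.1438]
tcp_rot: [0.689, 0.725, 0.0, 0.0]
force: [1.2, -0.3, -0.0]
opening: 0.353
clock: 56.15
tool_pos: [0.5688, -0.1989, 0.2069]
tcp_rot: [0.692, 0.722, 0.0, 0.003]
force: [0.9, 1.1, 0.2]
opening: 0.349
t 56.15 tcp [ 0.5688 -0.1989  0.2069] q [-4.210e-01  1.370e-01  1.502e+00 -1.000e-03  1.497e+00 -2.035e+00] F [0.92 1.13 0.21] op 0.349
toolx [-0.044  0.999 -0.004] tooly [0.999 0.044 0.004] z [ 0.005 -0.004 -1.   ]
top rule_long 0.76 [ 0.544  0.257 -0.002]
top rule_short 0.98 [0.319 0.415 0.001]
top rule_short 0.91 [ 0.681  0.479 -0.003]
top rule_short 0.9 [ 0.439  0.327 -0.001]
top short_face 0.88 [0.457 0.328 0.014]
top long_face 0.92 [0.549 0.27  0.009]
top slab 0.81 [0.542 0.333 0.003]
top bar 0.56 [0.541 0.335 0.002]
top lid_edge 0.96 [ 0.487 -0.093  0.081]
side rule_long 0.8 [ 0.544  0.259 -0.003]
side rule_short 0.67 [ 0.317  0.423 -0.004]
side rule_short 0.59 [ 0.723 -0.29   0.   ]
side rule_short 0.41 [ 0.737  0.339 -0.001]
side short_face 0.63 [0.454 0.331 0.016]
side long_face 0.98 [0.541 0.271 0.011]
side slab 0.89 [ 0.538  0.336 -0.002]
side bar 0.39 [ 0.508 -0.437  0.005]
side lid_edge 0.61 [ 0.487 -0.086  0.081]
```

View pics/s25.png

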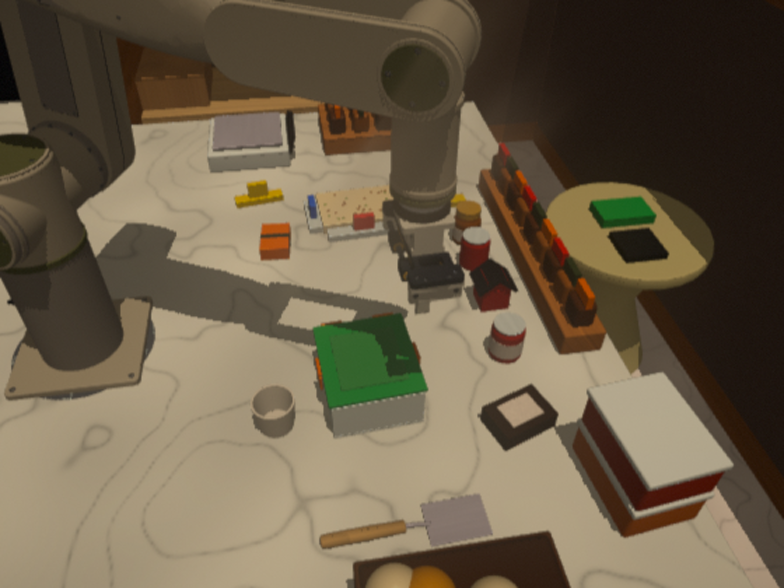

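View pics/s25z.png

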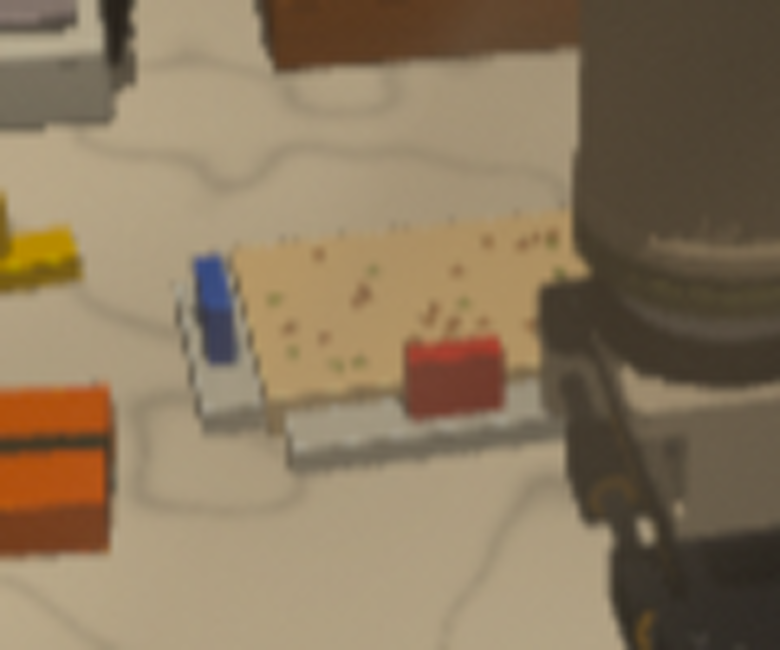

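View pics/t25z.png

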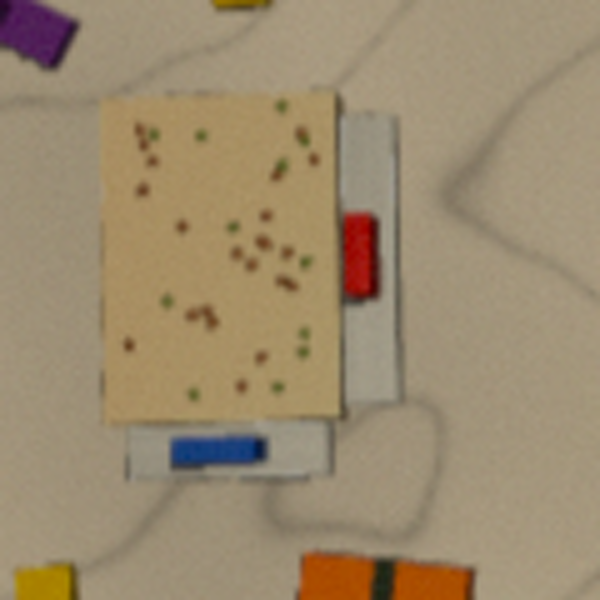

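Both rules lie flush in the two views. A light nudge with shut fingers at each bar's middle makes sure they bear on the faces.

```bash
python3 -m inch '[[[45,0,0],[0,0,0],0],[[45,0,0],[0,0,0],0],[[45,0,0],[0,0,0],0],[[45,0,0],[0,0,0],0],[[45,0,0],[0,0,0],0],[[45,0,0],[0,0,0],0],[[45,0,0],[0,0,0],0],[[45,0,0],[0,0,0],0],[[40,0,0],[0,0,0],0],[[0,0,0],[0,0,0],0]]'
python3 -c "
from h import *;obs()"
```

```text
clock: 58.0
tool_pos: [0.5475, 0.2108, 0.2036]
tcp_rot: [0.688, 0.726, 0.001, -0.001]
force: [-0.2, 0.0, -0.3]
opening: 0.007
t 58.0 tcp [0.5475 0.2108 0.2036] q [ 0.279  0.101  1.547  0.002  1.493 -1.345] F [-0.16  0.01 -0.27] op 0.007
toolx [-0.053  0.999  0.002] tooly [ 0.999  0.053 -0.   ] z [-0.     0.002 -1.   ]
```

```bash
python3 -m inch '[[[-2,0,45],[0,0,0],0],[[0,0,45],[0,0,0],0],[[0,0,45],[0,0,0],0],[[0,0,35],[0,0,0],0],[[0,0,15],[0,0,0],0],[[0,0,8],[0,0,0],0],[[0,0,0],[0,0,0],0],[[3,0,0],[0,0,0],0],[[0,0,0],[0,0,0],0]]'
python3 -m inch '[[[3,0,0],[0,0,0],0],[[3,0,0],[0,0,0],0],[[0,0,0],[0,0,0],0]]'
```

```text
clock: 58.9
tool_pos: [0.5501, 0.2081, 0.013]
tcp_rot: [0.69, 0.724, 0.002, 0.001]
force: [0.2, 0.3, 0.4]
opening: 0.004
clock: 59.2
tool_pos: [0.5483, 0.2138, 0.0111]
tcp_rot: [0.69, 0.724, 0.0, 0.0]
force: [-0.0, 0.6, -0.0]
opening: 0.004
```

```bash
python3 -m inch '[[[3,0,0],[0,0,0],0],[[3,0,0],[0,0,0],0],[[0,0,0],[0,0,0],0]]'
```

```text
clock: 59.5
tool_pos: [0.5476, 0.2196, 0.0106]
tcp_rot: [0.69, 0.724, 0.0, -0.0]
force: [-0.1, -0.1, -0.3]
opening: 0.007
```

```bash
python3 -m inch '[[[2,0,0],[0,0,0],0],[[0,0,0],[0,0,0],0]]'
```

```text
clock: 59.7
tool_pos: [0.5476, 0.2214, 0.0106]
tcp_rot: [0.69, 0.724, -0.0, -0.0]
force: [0.5, 0.2, -0.3]
opening: 0.007
```

```bash
python3 -m inch '[[[2,0,0],[0,0,0],0],[[0,0,0],[0,0,0],0]]'
```

```text
clock: 59.9
tool_pos: [0.5475, 0.2234, 0.0106]
tcp_rot: [0.69, 0.724, 0.0, -0.0]
force: [0.1, 0.5, -0.1]
opening: 0.006
```

```bash
python3 -m inch '[[[2,0,0],[0,0,0],0],[[0,0,0],[0,0,0],0]]'
```

```text
clock: 60.1
tool_pos: [0.5474, 0.2254, 0.0106]
tcp_rot: [0.69, 0.724, 0.0, -0.0]
force: [0.8, 0.3, 0.4]
opening: 0.004
```

```bash
python3 -m inch '[[[2,0,0],[0,0,0],0],[[0,0,0],[0,0,0],0]]'
```

```text
clock: 60.3
tool_pos: [0.5474, 0.2274, 0.0107]
tcp_rot: [0.69, 0.724, 0.0, 0.0]
force: [-0.3, -0.1, 0.4]
opening: 0.004
```

```bash
python3 -m inch '[[[2,0,0],[0,0,0],0],[[0,0,0],[0,0,0],0]]'
```

```text
clock: 60.5
tool_pos: [0.5473, 0.2293, 0.0107]
tcp_rot: [0.69, 0.724, -0.0, 0.0]
force: [0.1, -0.2, 0.2]
opening: 0.007
```

```bash
python3 -m inch '[[[2,0,0],[0,0,0],0],[[0,0,0],[0,0,0],0]]'
```

```text
clock: 60.7
tool_pos: [0.5472, 0.2297, 0.0106]
tcp_rot: [0.69, 0.724, -0.001, 0.001]
force: [-0.1, -7.8, 2.3]
opening: 0.008
```

```bash
python3 -m inch '[[[-8,0,0],[0,0,0],0],[[-8,0,0],[0,0,0],0],[[0,0,-40],[0,0,0],0],[[0,0,-45],[0,0,0],0],[[0,0,-30],[0,0,0],0],[[0,-45,0],[0,0,0],0],[[0,-45,0],[0,0,0],0],[[20,-35,0],[0,0,0],0],[[0,-24,0],[0,0,0],0],[[40,0,0],[0,0,0],0]]'
python3 -m inch '[[[40,0,0],[0,0,0],0],[[20,0,0],[0,0,0],0],[[0,0,0],[0,0,0],0]]'
python3 -c "
from h import *;obs()"
```

```text
clock: 61.7
tool_pos: [0.3926, 0.2649, 0.1242]
tcp_rot: [0.69, 0.723, -0.002, -0.0]
force: [0.5, 0.4, 0.1]
opening: 0.005
clock: 62.0
tool_pos: [0.3929, 0.3298, 0.1258]
tcp_rot: [0.689, 0.725, 0.001, -0.0]
force: [0.4, 0.3, 0.5]
opening: 0.003
t 62.0 tcp [0.3929 0.3298 0.1258] q [ 5.980e-01 -4.200e-02  1.838e+00  1.000e-03  1.345e+00 -1.024e+00] F [0.42 0.34 0.5 ] op 0.003
toolx [-0.051  0.999  0.001] tooly [0.999 0.051 0.   ] z [ 0.     0.001 -1.   ]
```

```bash
python3 -m inch '[[[-2,0,45],[0,0,0],0],[[0,0,40],[0,0,0],0],[[0,0,20],[0,0,0],0],[[0,0,10],[0,0,0],0],[[0,5,0],[0,0,0],0],[[0,5,0],[0,0,0],0],[[0,3,0],[0,0,0],0],[[0,0,0],[0,0,0],0]]'
python3 -m inch '[[[0,2,0],[0,0,0],0],[[0,2,0],[0,0,0],0],[[0,0,0],[0,0,0],0]]'
```

```text
clock: 62.8
tool_pos: [0.4082, 0.3272, 0.0123]
tcp_rot: [0.69, 0.724, 0.002, 0.0]
force: [0.5, -0.4, 0.5]
opening: 0.003
clock: 63.1
tool_pos: [0.4107, 0.3268, 0.0109]
tcp_rot: [0.69, 0.724, 0.0, 0.0]
force: [0.2, 0.2, 0.0]
opening: 0.005
```

```bash
python3 -m inch '[[[0,2,0],[0,0,0],0],[[0,0,0],[0,0,0],0]]'
```

```text
clock: 63.3
tool_pos: [0.4126, 0.3268, 0.0106]
tcp_rot: [0.69, 0.724, 0.0, 0.0]
force: [0.3, -0.2, 0.2]
opening: 0.007
```

```bash
python3 -m inch '[[[0,2,0],[0,0,0],0],[[0,0,0],[0,0,0],0]]'
```

```text
clock: 63.5
tool_pos: [0.4146, 0.3269, 0.0106]
tcp_rot: [0.69, 0.724, 0.0, 0.0]
force: [0.3, -0.1, 0.3]
opening: 0.004
```

```bash
python3 -m inch '[[[0,2,0],[0,0,0],0],[[0,0,0],[0,0,0],0]]'
```

```text
clock: 63.7
tool_pos: [0.415, 0.3269, 0.0105]
tcp_rot: [0.69, 0.724, -0.001, -0.001]
force: [-6.8, -1.0, 5.4]
opening: 0.004
```

```bash
python3 -m inch '[[[0,2,0],[0,0,0],0],[[0,0,0],[0,0,0],0]]'
```

```text
clock: 63.9
tool_pos: [0.4151, 0.3269, 0.0103]
tcp_rot: [0.69, 0.724, -0.003, -0.002]
force: [-16.7, -0.6, 14.5]
opening: 0.007
```

```bash
python3 -m inch '[[[0,-8,0],[0,0,0],0],[[0,-10,0],[0,0,0],0],[[0,0,-45],[0,0,0],0],[[0,0,-45],[0,0,0],0],[[0,0,-45],[0,0,0],0],[[0,0,-45],[0,0,0],0],[[40,-20,0],[0,0,0],0],[[40,-20,0],[0,0,0],0],[[40,-20,0],[0,0,0],0],[[40,-20,0],[0,0,0],0]]'
python3 -m inch '[[[40,-20,0],[0,0,0],0],[[40,0,0],[0,0,0],0],[[0,0,0],[0,0,0],0],[[0,0,0],[0,0,0],0]]'
python3 - <<'E'
from h import *
obs()
snap('side','s26',s=1.4);snap('top','t26',s=1.4);snap('side','s26b',(210,210,320,320),7);snap('top','t26b',(120,150,240,270),5)
E
```

```text
clock: 64.9
tool_pos: [0.3116, 0.4834, 0.1908]
tcp_rot: [0.69, 0.724, 0.0, 0.0]
force: [1.4, 0.1, 1.0]
opening: 0.003
clock: 65.3
tool_pos: [0.2882, 0.5611, 0.1895]
tcp_rot: [0.689, 0.724, -0.001, 0.0]
force: [0.8, 0.2, 0.6]
opening: 0.004
t 65.3 tcp [0.2882 0.5611 0.1895] q [ 1.015  0.229  1.431 -0.     1.483 -0.605] F [0.8  0.2  0.65] op 0.004
toolx [-0.05   0.999 -0.002] tooly [ 0.999  0.05  -0.001] z [-0.001 -0.002 -1.   ]
```

View pics/s26.png

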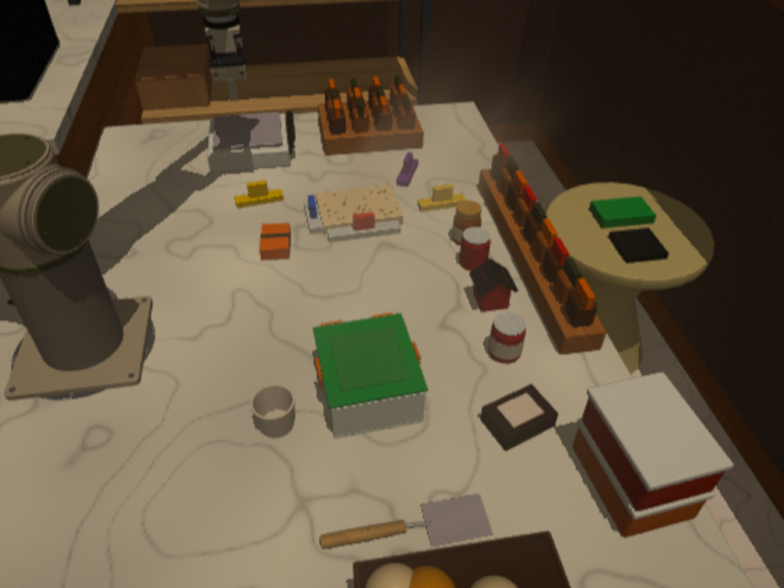

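View pics/t26.png

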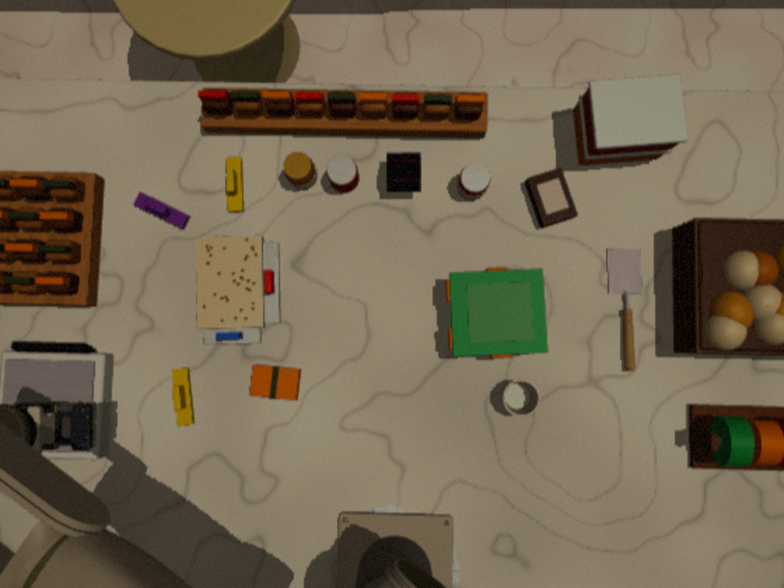

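View pics/s26b.png

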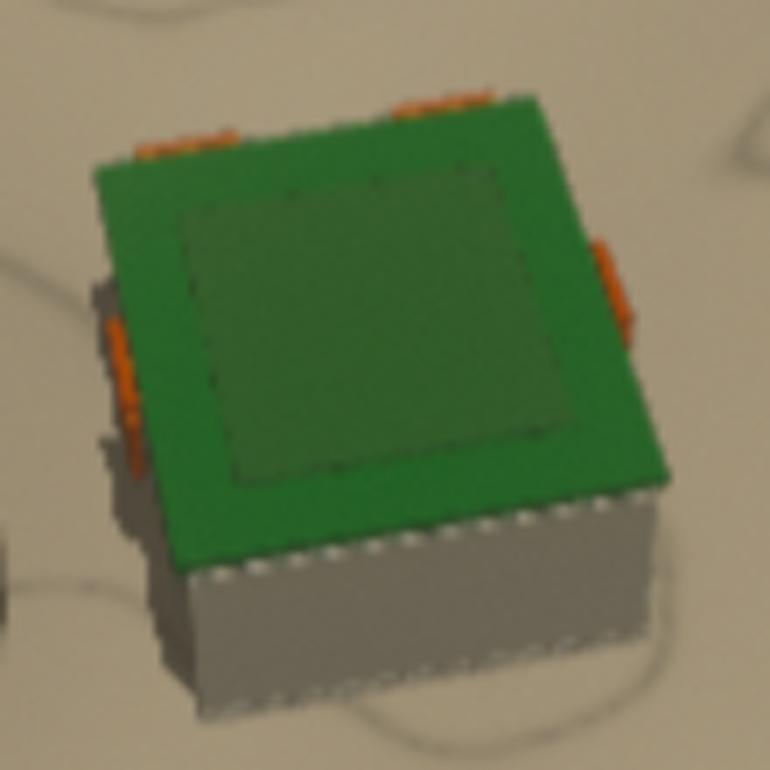

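View pics/t26b.png

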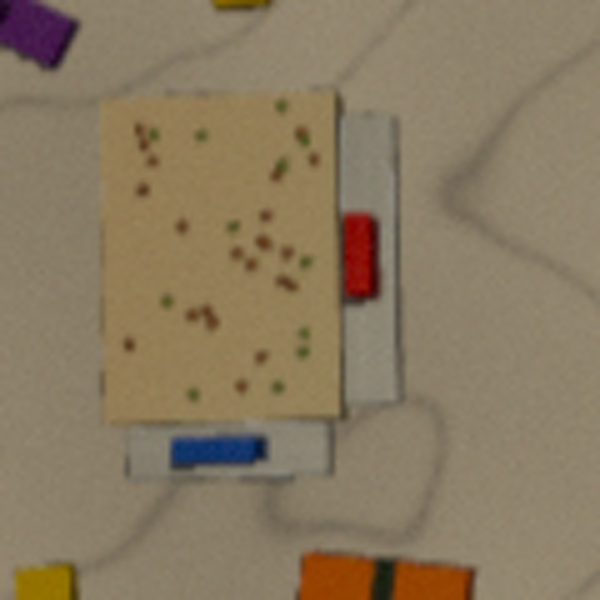

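```bash
python3 -c "
from rig import robot
print(robot.sign_off())"
```

```text
the job is handed in; nothing more can be done
None
```

I did the whole job in about 65 s of robot time and handed it in. No verdict came back.

**Box:** The three bars that were there went into the white box, and a view before closing showed them inside. I then pushed the green lid shut and flipped all four orange clips down. Each clip was pressed against its stop until force built up. In the last side and top views the lid is shut and all four clips are thin edges along the box walls.

**Straightedges:** The red-gripped one was knocked about 4 cm aside during the run, so I measured it again before picking it up. Both now lie flat and flush with grips up. The red one is about 1 mm off the middle of the long cut face, the blue one about 2 mm off the middle of the short one. A light push with shut fingers at each bar's middle met firm resistance at once, so both bear on the slab.

**Other things on the counter:** Compared by eye, first and last pictures show none of them moved or knocked over.

**What disagreed:**
- The front clip on the box's +y side took about 45 N from the fingertips for a moment, because my steps were too large. That is over the 40 N limit if it counts for fingertips as well as the gripper's body. I used smaller steps after that.
- The clip on the box's +y side met its stop about 4 mm from where I had estimated. That matches an error of about 2 mm in my box centre, and the pictures show it down.

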